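Close and pack the preserve jars

ROBOT

A 6-joint arm with a two-finger parallel gripper is mounted at the origin on the work surface. World frame = base frame: x ahead of the robot, y to its left, z up, the work surface at z = 0. Lengths are in m, angles in rad, forces in N, time in s.
With the tool pointing down it reaches from about 0.425 to 0.95 m from the base axis. Payload 3.5 kg.
Tool frame: the origin (TCP) lies on the centre line of the jaws, within the pads' length; the fingertips stand 19 mm ahead of it and the grasp point (between the pads) is the TCP; z points along the fingers, y is the line along which they close (so a half turn about z gives the same grasp; the last joint's range is limited). The gripper opens to 85 mm and grips with 20 to 120 N. Pads are 22 mm wide; open, the fingers measure 114 mm over their backs; the gripper's body (76 mm by 85 mm) begins 54 mm behind the grasp point. The pads swing forward as they close: fully open they stand 13 mm farther back than shut.
Start: joints at [-1.341, 0.286, 1.577, -0, 1.279, -0.15], TCP at [0.25, -0.627, 0.25] pointing down, gripper open.
Joint ranges: [-2.77, 2.77], [-0.9, 2.22], [0.21, 2.48], [-1.53, 4.67], [0.24, 2.81], [-2.84, 2.84]. Speed limits (rad/s): [2.79, 2.79, 3.14, 3.14, 3.14, 3.14].

INTERFACE

Orientations are given as a unit quaternion [x, y, z, w].
In Python, from plant import ctrl, imaging gives the robot as it stands. The module is installed in compiled form; this text tells all that it offers.
- The arm moves only by the shell command python3 -m handwheel 'ROWS' [OPENING] [FORCE]. ROWS is JSON, one flat list of numbers, 6 for each row, row after row: the shift along the world's x, y, z in units of 150 mm (1.0 is 150 mm), then the turn, a rotation vector about the world's x, y, z in units of 90 degrees (1.0 is 90 degrees). In form: [tx, ty, tz, rx, ry, rz, tx, ty, tz, rx, ry, rz, ...]. A call has 1 to 5 rows; each row shifts and turns the commanded pose from where the row before left it; what a row does not reach is not made up. A row lasts 1/12 s, in which the tool goes at most 41.7 mm and 7.16 degrees, less where a joint would pass 70% of its speed; a pose out of reach is approached as far as the arm can. A call with a number of a shift or a turn outside -1 to 1 is refused whole. A call with a gripper value outside its range is refused whole. OPENING is the opening, from 0 (shut) to 1 (fully open), set as the call begins (- or left out, the last holds). The fingers move at their own pace and stop on an object; FORCE is the grip in N (left out, the last holds). Time passes only in rows, so rows that do not move let the fingers close. It gives the time, the measured TCP pose, the force, the opening and the grip force at its end, in the units of the state.
- ctrl.get_state(): the state, without advancing time (a new reading comes with each control period).
- imaging.read_camera(name): name is "scene" or "side" or "wrist"; returns (picture, depth): 420x560x3 uint8, blue, green, red; 420x560 float32, m along the optical axis (not along the pixel's ray), 0 where there is no reading.
- imaging.get_calibration(name): a dict with "fovy" (degrees; the focal length in pixels is half the picture's height over the tangent of half this angle, whatever the lens; pixels are square), "cx", "cy" (the principal point, pixels), "R" (3x3) and "t" (3): a world point X has camera coordinates R X + t. Camera axes: x right, y down, z forward; pixel columns grow to the right and rows downward; lengths in m; the calibration is good to about 2 mm. The wrist camera is an equidistant fisheye: a pixel r from the principal point sees the ray r / f radians off the axis. A picture is of the moment at which its call begins: read the wrist's pose just before it. get_calibration takes no time and is no camera call; for the wrist camera it gives the pose at the moment of the call.
- ctrl.sign_off(): hands the job in; it is judged then, once.
The state is a dict: "time": time; "qpos": joint angles; "dq": joint speeds; "joint_efforts": joint torques, N m; "eef_pos": TCP position; "tcp_rot": TCP orientation; "contact_force": force on the tool from outside, world axes, zero at the start; "wrist_torque": the same for the moment, N m; "opening": opening from 0.0 (shut) to 1.0 (fully open); "finger_force": force on a finger pad.
Only numpy, scipy, OpenCV 4.12 (cv2) and the standard library are available. Lean on these libraries where they do the work, as an engineer would, in place of code of your own. Each camera call takes 0.05 s, during which the arm holds its last target. There are 200 camera calls.

TASK

Get the jars on the packing bench ready to go: screw each jar's cap fully home before you lift that jar, then stand all the jars upright in the wooden tray in one straight row down its middle, square to the tray, the first flush against the green end board and each next one pushed flush against the one before so that no gaps are left. When all the jars are in, butt the wooden block flush against the last jar, standing on the tray floor across the tray with its grip ridge up and running along the row; leave the caps tight and the other things on the bench where they are.

Things in the scene. Friction and masses are not known exactly. Their poses are not given: they have to be found in the camera images.
- tray: Low plywood packing tray fixed to the bench, inner space 390 mm (along its y) by 110 mm (x), floor top 8 mm above the bench; side walls and plain -y end wall 34 mm high, 10-12 mm thick; the end board at its +y end is painted green, 56 mm high. Origin: centre of the underside.
- tray_end (a point): Point at the foot of the green end board: on its inner face, middle of the tray's width, on the tray floor. Axes as the tray's: the row of jars runs from here towards -y.
- jar_a: Loose square white jar with a coloured band, body 70 x 70 mm in plan and 70 mm high, about 0.55 kg with its cap, 124 mm tall in all. Origin: centre of the underside, z up, x and y square to its sides; a red mark sits on the shoulder at its +x side. May be absent.
- cap_a (a joint): Turn of jar_a's captive screw cap about the jar's upright axis, rad: 0 = fully home (against its stop), positive = unscrewed that far (anticlockwise from above), up to 2.6; clockwise tightens. The wing lies at the jar's yaw + this angle; its red end is above the jar's red mark when home. The cap does not come off: the jar can be lifted by it.
- grip_a (a point): Middle of the wing of jar_a's cap, 112 mm above the jar's underside; x along the wing (red end +x). Cap: grey disc 62 mm across, 78 to 94 mm above the jar's underside, with a black wing on top 56 mm long, 22 mm thick, from 94 to 124 mm.
- jar_b: Loose square white jar with a coloured band, body 70 x 70 mm in plan and 70 mm high, about 0.55 kg with its cap, 124 mm tall in all. Origin: centre of the underside, z up, x and y square to its sides; a red mark sits on the shoulder at its +x side. May be absent.
- cap_b (a joint): Turn of jar_b's captive screw cap about the jar's upright axis, rad: 0 = fully home (against its stop), positive = unscrewed that far (anticlockwise from above), up to 2.6; clockwise tightens. The wing lies at the jar's yaw + this angle; its red end is above the jar's red mark when home. The cap does not come off: the jar can be lifted by it.
- grip_b (a point): Middle of the wing of jar_b's cap, 112 mm above the jar's underside; x along the wing (red end +x). Cap: grey disc 62 mm across, 78 to 94 mm above the jar's underside, with a black wing on top 56 mm long, 22 mm thick, from 94 to 124 mm.
- jar_c: Loose square white jar with a coloured band, body 70 x 70 mm in plan and 70 mm high, about 0.55 kg with its cap, 124 mm tall in all. Origin: centre of the underside, z up, x and y square to its sides; a red mark sits on the shoulder at its +x side. May be absent.
- cap_c (a joint): Turn of jar_c's captive screw cap about the jar's upright axis, rad: 0 = fully home (against its stop), positive = unscrewed that far (anticlockwise from above), up to 2.6; clockwise tightens. The wing lies at the jar's yaw + this angle; its red end is above the jar's red mark when home. The cap does not come off: the jar can be lifted by it.
- grip_c (a point): Middle of the wing of jar_c's cap, 112 mm above the jar's underside; x along the wing (red end +x). Cap: grey disc 62 mm across, 78 to 94 mm above the jar's underside, with a black wing on top 56 mm long, 22 mm thick, from 94 to 124 mm.
- jar_d: Loose square white jar with a coloured band, body 70 x 70 mm in plan and 70 mm high, about 0.55 kg with its cap, 124 mm tall in all. Origin: centre of the underside, z up, x and y square to its sides; a red mark sits on the shoulder at its +x side. May be absent.
- cap_d (a joint): Turn of jar_d's captive screw cap about the jar's upright axis, rad: 0 = fully home (against its stop), positive = unscrewed that far (anticlockwise from above), up to 2.6; clockwise tightens. The wing lies at the jar's yaw + this angle; its red end is above the jar's red mark when home. The cap does not come off: the jar can be lifted by it.
- grip_d (a point): Middle of the wing of jar_d's cap, 112 mm above the jar's underside; x along the wing (red end +x). Cap: grey disc 62 mm across, 78 to 94 mm above the jar's underside, with a black wing on top 56 mm long, 22 mm thick, from 94 to 124 mm.
- block: Loose wooden packing block, 50 mm thick along its x, 84 mm along its y, 45 mm high, with a yellow grip ridge on top in the middle, 50 mm long along x, 24 mm thick along y, from 45 to 75 mm above the underside. Origin: centre of the underside. 0.2 kg.
- mushroom_1: Brown mushroom, 50 mm tall; a bystander. Origin: middle of the underside.
- mushroom_2: Brown mushroom, 45 mm tall; a bystander. Origin: middle of the underside.
- punnet: Blue punnet of mushrooms, 140 x 100 x 65 mm; a bystander. Origin: middle of the underside.
- squash: Yellow oblong squash, 200 mm long, 105 mm thick; a bystander. Origin: middle of the underside.
- tape: Roll of brown tape lying flat, 90 mm across, 30 mm high; a bystander. Origin: middle of the underside.
- spray: Green bottle, 66 mm across, 170 mm tall; a bystander. Origin: middle of the underside.
- veg_brush: Hand brush lying flat; a bystander. Origin: middle of the underside.
Mind the look-alikes: they are no part of the job. What is meant by the block is not blue, and is the larger of those in its own colour.

How it is judged:
On the way, in this order (a step that is already met when the one before it is completed fails the run):
1. all caps are screwed home (within 0.12 rad) (value of joint each of cap_a, cap_b, cap_c, cap_d below 0.12 rad), for 0.2 s.
2. all jars stand flush in the row from the green end board (all of step 1 and z of jar_a in the frame of tray_end between -0.005 and 0.005 m and x of jar_a in the frame of tray_end between -0.015 and 0.015 m and angle between each of jar_a, jar_b, jar_c, jar_d's own z axis and vertical below 0.09 rad and (angle between the x axis of jar_a and the x axis of tray, either way round below 0.12 rad or angle between the x axis of jar_a and the y axis of tray, either way round below 0.12 rad) and y of each of jar_a, jar_b, jar_c, jar_d in the frame of tray_end above -0.26 m and (horizontal distance between jar_a and jar_b below 0.0755 m or horizontal distance between jar_a and jar_c below 0.0755 m or horizontal distance between jar_a and jar_d below 0.0755 m) and z of jar_b in the frame of tray_end between -0.005 and 0.005 m and x of jar_b in the frame of tray_end between -0.015 and 0.015 m and (angle between the x axis of jar_b and the x axis of tray, either way round below 0.12 rad or angle between the x axis of jar_b and the y axis of tray, either way round below 0.12 rad) and (horizontal distance between jar_b and jar_a below 0.0755 m or horizontal distance between jar_b and jar_c below 0.0755 m or horizontal distance between jar_b and jar_d below 0.0755 m) and z of jar_c in the frame of tray_end between -0.005 and 0.005 m and x of jar_c in the frame of tray_end between -0.015 and 0.015 m and (angle between the x axis of jar_c and the x axis of tray, either way round below 0.12 rad or angle between the x axis of jar_c and the y axis of tray, either way round below 0.12 rad) and (horizontal distance between jar_c and jar_a below 0.0755 m or horizontal distance between jar_c and jar_b below 0.0755 m or horizontal distance between jar_c and jar_d below 0.0755 m) and z of jar_d in the frame of tray_end between -0.005 and 0.005 m and x of jar_d in the frame of tray_end between -0.015 and 0.015 m and (angle between the x axis of jar_d and the x axis of tray, either way round below 0.12 rad or angle between the x axis of jar_d and the y axis of tray, either way round below 0.12 rad) and (horizontal distance between jar_d and jar_a below 0.0755 m or horizontal distance between jar_d and jar_b below 0.0755 m or horizontal distance between jar_d and jar_c below 0.0755 m) and (y of jar_a in the frame of tray_end between -0.04 and 0 m or y of jar_b in the frame of tray_end between -0.04 and 0 m or y of jar_c in the frame of tray_end between -0.04 and 0 m or y of jar_d in the frame of tray_end between -0.04 and 0 m) and (y of jar_a in the frame of tray_end between -0.114 and -0.09 m or y of jar_b in the frame of tray_end between -0.114 and -0.09 m or y of jar_c in the frame of tray_end between -0.114 and -0.09 m or y of jar_d in the frame of tray_end between -0.114 and -0.09 m) and (y of jar_a in the frame of tray_end between -0.187 and -0.16 m or y of jar_b in the frame of tray_end between -0.187 and -0.16 m or y of jar_c in the frame of tray_end between -0.187 and -0.16 m or y of jar_d in the frame of tray_end between -0.187 and -0.16 m)), for 0.2 s.
3. the block is butted against the last jar (z of block in the frame of tray_end between -0.005 and 0.005 m and x of block in the frame of tray_end between -0.015 and 0.015 m and angle between block's own z axis and vertical below 0.09 rad and angle between the x axis of block and the y axis of tray, either way round below 0.12 rad and y of block in the frame of tray_end below -0.21 m and (horizontal distance between block and jar_a below 0.0655 m or horizontal distance between block and jar_b below 0.0655 m or horizontal distance between block and jar_c below 0.0655 m or horizontal distance between block and jar_d below 0.0655 m)), for 0.2 s.
At the end, for the whole second after the job is handed in: Caps within 0.12 rad of home; jars upright on the tray floor, in a row within 15 mm of its middle line, 0.12 rad of square, gaps under 5 mm from the green board on; the block likewise, ridge along the row, within 5 mm of the last jar; all released and at rest (all of step 2 and all of step 3 and linear speed of each of jar_a, jar_b, jar_c, jar_d, block below 0.02 m/s); the robot touches nothing.
It fails at once if a jar was lifted with its cap not screwed home ((height (world z) of jar_a above 0.03 m and value of joint cap_a above 0.3 rad) or (height (world z) of jar_b above 0.03 m and value of joint cap_b above 0.3 rad) or (height (world z) of jar_c above 0.03 m and value of joint cap_c above 0.3 rad) or (height (world z) of jar_d above 0.03 m and value of joint cap_d above 0.3 rad)).
It fails at once if a jar was tipped over (angle between any of jar_a, jar_b, jar_c, jar_d's own z axis and vertical above 0.8 rad).
It fails at once if a bystander was shoved more than 8 cm (distance of any of mushroom_1, mushroom_2, punnet, squash, tape, spray, veg_brush from where it was at the start of the episode above 0.08 m).
Of jar_a, jar_b, jar_c, jar_d only 3 to 4 are there at a start; the rules pass over those that are not, and their reading is None.
At some moment in a run one of jar_a, jar_b, jar_c, jar_d, block may be knocked a few centimetres aside while the robot is not near it.
It also fails if it takes over 210 s, if anything falls off the work surface, if the arm or the gripper's body presses on something with over 40 N, if the wrist force passes 120 N, or if a joint passes its speed limit or range.

## Working session

There is one attempt and no reset: what is moved stays moved. The work goes in short steps, Python scripts to look and compute and a shell command to move; the robot and the scene stay as the last step left them, time stands still between calls to the robot, and variables do not carry over. Pictures are saved under pics/ and viewed, at most 14 in all, crops included, and the job is handed in when it is done.

```bash
mkdir -p pics; ls; cat > h.py <<'E'
import numpy as np,cv2
from plant import ctrl,imaging
def shot(n,save=None):
    c=imaging.get_calibration(n); im,d=imaging.read_camera(n)
    if save: cv2.imwrite(f'pics/{save}.png',im); np.savez(f'pics/{save}.npz',im=im,d=d,R=c['R'],t=c['t'],f=210/np.tan(np.radians(c['fovy']/2)),cx=c['cx'],cy=c['cy'])
    return im,d,c
def cloud(im,d,c,fish=False):
    f=210/np.tan(np.radians(c['fovy']/2)); v,u=np.mgrid[:420,:560]
    x=(u-c['cx'])/f; y=(v-c['cy'])/f
    if fish:
        r=np.hypot(x,y)+1e-9; s=np.tan(np.minimum(r,1.5))/r; x=x*s;y=y*s
    P=np.stack([x*d,y*d,d],-1)
    W=(P-np.array(c['t']))@np.array(c['R'])
    W[d<=0]=np.nan
    return W
E
python3 - <<'E'
from h import *
for n in('scene','side'):
    im,d,c=shot(n,n+'0'); print(n,c['fovy'],-np.array(c['R']).T@c['t'])
s=ctrl.get_state();print(s)
E
```

```text
pics
scene 44.887043475680656 [ 1.56960168 -0.0226482   1.23330328]
side 54.01468423062123 [0.26258243 0.87666932 0.82564467]
{'time': 0.1, 'qpos': array([-1.34101138e+00,  2.87093230e-01,  1.57805629e+00,  4.28535550e-06,
        1.27859444e+00, -1.50009394e-01]), 'dq': array([-0.00183798, -0.00259432, -0.00317288, -0.00120772, -0.00015884,
        0.00031661]), 'joint_efforts': array([ 1.30017299e-03, -4.07296264e+01, -2.93698186e+01, -9.91518164e-05,
        3.41618041e-03, -3.94166108e-06]), 'eef_pos': array([ 0.25013534, -0.62633737,  0.24906077]), 'tcp_rot': array([ 9.82023199e-01,  1.88757196e-01, -4.08446287e-05, -1.07488315e-03]), 'contact_force': array([-0.26157031,  0.36219808, -0.42675024]), 'wrist_torque': array([-0.02812959,  0.05345596, -0.00769412]), 'finger_force': 0.0, 'opening': 1.000140498470954}
```

View pics/scene0.png

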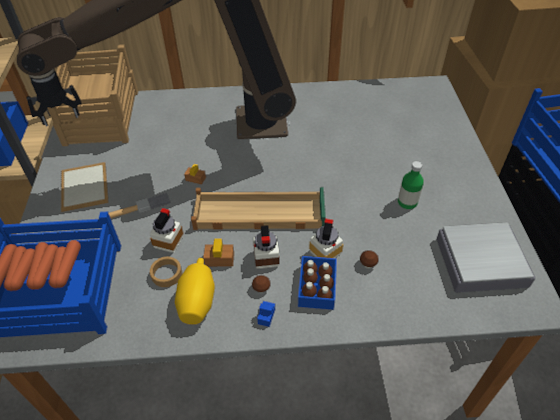

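View pics/side0.png

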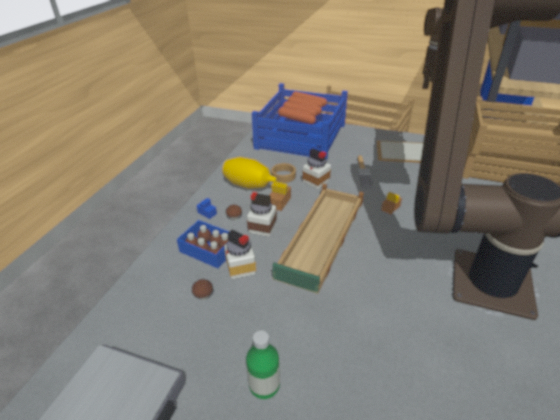

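Scene view: jars at (166,232), (266,247) and (326,241), so three of the four are present. The tray is at (260,210), with its green end at (322,205). Block candidates are wood (219,254), wood (195,174) and blue (266,313). The one at (219,254) looks like the larger wooden one, so I'll check it in a crop and with measurements.

```bash
python3 - <<'E'
from h import *
z=np.load('pics/scene0.npz'); im=z['im'];d=z['d']
c=imaging.get_calibration('scene'); W=cloud(im,d,c); np.save('pics/W.npy',W)
cr=im[155:330,130:360]; cv2.imwrite('pics/crop0.png',cv2.resize(cr,None,fx=3.4,fy=3.4,interpolation=cv2.INTER_CUBIC))
for n,(u0,v0,u1,v1) in dict(jA=(150,208,186,252),jB=(250,225,284,268),jC=(308,216,344,260),blk=(202,238,236,268),small=(184,162,208,184),blue=(256,298,278,326)).items():
    P=W[v0:v1,u0:u1].reshape(-1,3); P=P[P[:,2]>0.012]
    zt=np.nanpercentile(P[:,2],99); T=P[P[:,2]>zt-0.02]
    print(n,len(P),'ztop',zt.round(3),'topmean',np.nanmedian(T,0).round(3),'ext',np.nanpercentile(P,3,axis=0).round(3),np.nanpercentile(P,97,axis=0).round(3))
g=W[185:235,317:327].reshape(-1,3);g=g[g[:,2]>.04]; print('green',g.mean(0),g.min(0),g.max(0))
for u in (205,230,260,290,315):
    print(u,[W[v,u].round(3).tolist() for v in range(188,230,4)])
E
```

```text
jA 958 ztop 0.129 topmean [ 0.569 -0.308  0.124] ext [ 0.547 -0.348  0.017] [ 0.609 -0.269  0.128]
jB 884 ztop 0.129 topmean [ 0.66  -0.012  0.124] ext [ 0.538 -0.045  0.015] [0.691 0.022 0.127]
jC 1127 ztop 0.129 topmean [0.653 0.166 0.125] ext [0.542 0.122 0.016] [0.702 0.206 0.128]
blk 689 ztop 0.087 topmean [ 0.656 -0.153  0.077] ext [ 0.625 -0.193  0.015] [ 0.708 -0.112  0.081]
small 269 ztop 0.062 topmean [ 0.298 -0.236  0.055] ext [ 0.277 -0.268  0.013] [ 0.32  -0.205  0.06 ]
blue 309 ztop 0.058 topmean [ 0.854 -0.023  0.052] ext [ 0.825 -0.043  0.014] [ 0.881 -0.001  0.056]
green [0.55336997 0.16620541 0.07754175] [0.41990273 0.13756224 0.04022793] [0.67603418 0.1857298  0.13062937]
205 [[0.344, -0.204, 0.005], [nan, nan, nan], [0.402, -0.2, 0.026], [0.402, -0.202, 0.008], [0.419, -0.202, 0.007], [0.441, -0.201, 0.011], [0.453, -0.201, 0.004], [0.477, -0.2, 0.012], [0.516, -0.196, 0.036], [0.517, -0.198, 0.019], [0.521, -0.199, 0.005]]
230 [[0.351, -0.119, 0.005], [0.403, -0.117, 0.039], [0.408, -0.118, 0.026], [0.406, -0.12, 0.004], [0.431, -0.119, 0.012], [0.444, -0.12, 0.0
[... 192 characters left out ...]
023], [0.424, -0.02, 0.015], [0.441, -0.021, 0.014], [0.453, -0.022, 0.008], [0.477, -0.023, 0.014], [0.489, -0.024, 0.009], [0.53, -0.024, 0.036], [0.536, -0.025, 0.024], [0.536, -0.026, 0.005]]
290 [[0.364, 0.084, 0.001], [0.419, 0.079, 0.038], [nan, nan, nan], [0.427, 0.078, 0.009], [0.445, 0.077, 0.01], [0.462, 0.075, 0.008], [0.482, 0.074, 0.011], [0.499, 0.072, 0.012], [0.539, 0.069, 0.038], [0.543, 0.068, 0.024], [0.542, 0.068, 0.003]]
315 [[0.374, 0.168, 0.004], [0.425, 0.16, 0.037], [0.427, 0.161, 0.021], [0.434, 0.16, 0.009], [0.457, 0.157, 0.015], [0.47, 0.156, 0.01], [0.492, 0.153, 0.015], [0.503, 0.152, 0.008], [0.541, 0.147, 0.033], [0.547, 0.146, 0.021], [0.548, 0.147, 0.002]]
```

View pics/crop0.png

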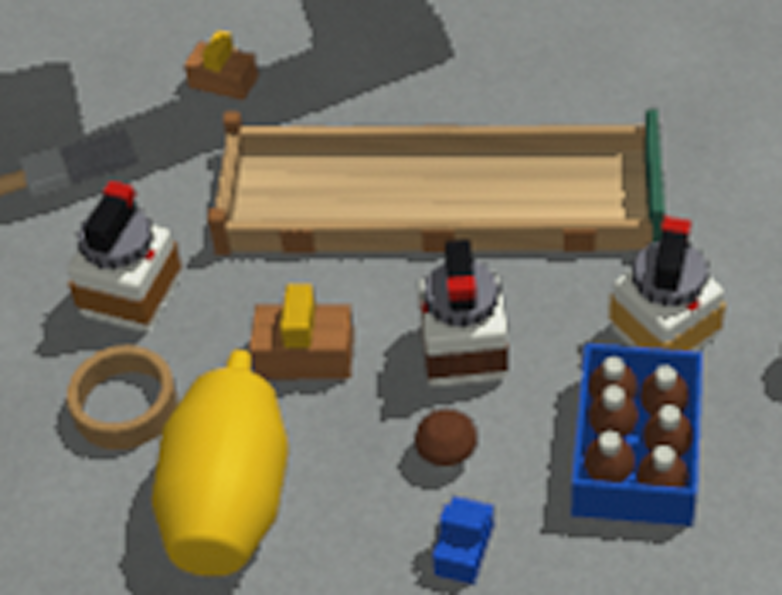

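The scene matches the description. Three blocks have ridges: wood at (219,254), about 75 mm tall with an 84 mm body; wood at (195,174), about 57 mm tall; and blue at (266,313). The block meant is (219,254), the larger non-blue wooden one, and the crop confirms it. Next I'll move the wrist camera over the area for more precise measurements.

```bash
M='python3 -m handwheel'
python3 -m handwheel '[0.12,0.19,0.05,0,0,0,0.12,0.19,0.05,0,0,0,0.12,0.19,0.05,0,0,0,0.12,0.19,0.05,0,0,0,0.12,0.19,0.05,0,0,0]' && python3 -m handwheel '[0.12,0.19,0.05,0,0,0,0.12,0.19,0.05,0,0,0,0.12,0.19,0.05,0,0,0,0.12,0.19,0.05,0,0,0,0.12,0.19,0.05,0,0,0]' && python3 -m handwheel '[0.12,0.19,0.05,0,0,0,0.12,0.19,0.05,0,0,0,0.12,0.19,0.05,0,0,0,0.12,0.19,0.05,0,0,0,0.12,0.19,0.05,0,0,0]' && python3 -m handwheel '[0.12,0.19,0.05,0,0,0,0.12,0.19,0.05,0,0,0,0.12,0.19,0.05,0,0,0,0.12,0.19,0.05,0,0,0,0,0,0,0,0,0]'
python3 - <<'E'
from h import *
im,d,c=shot('wrist','w1');print(c['fovy'],c['cx'],c['cy'],-np.array(c['R']).T@c['t'],np.array(c['R']).round(3))
E
```

```text
time: 0.52
eef_pos: [0.3407, -0.4828, 0.2874]
tcp_rot: [0.982, 0.189, -0.0, -0.001]
contact_force: [0.3, -0.3, 0.2]
opening: 1.002
finger_force: 0.0
time: 0.93
eef_pos: [0.4307, -0.3401, 0.3251]
tcp_rot: [0.982, 0.189, -0.0, -0.0]
contact_force: [0.6, 0.2, 0.5]
opening: 1.005
finger_force: 0.0
time: 1.35
eef_pos: [0.5207, -0.1977, 0.3627]
tcp_rot: [0.982, 0.189, -0.0, -0.0]
contact_force: [-0.0, -0.4, -0.4]
opening: 1.001
finger_force: 0.0
time: 1.77
eef_pos: [0.5944, -0.0808, 0.3939]
tcp_rot: [0.981, 0.191, 0.002, -0.001]
contact_force: [0.1, 0.0, 0.9]
opening: 0.995
finger_force: 0.0
65.70646984690485 281.68338686930264 207.10057671158734 [ 0.66507362 -0.05252993  0.51836706] [[ 0.377 -0.926  0.001]
 [-0.884 -0.359  0.298]
 [-0.276 -0.113 -0.955]]
```

View pics/w1.png

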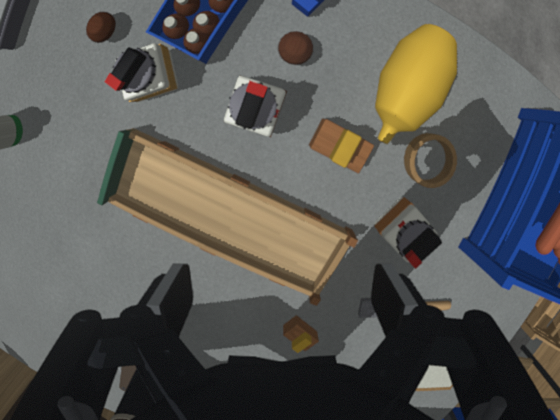

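The wrist view shows all three jars at (140,72), (254,103) and (412,238), the block at (342,146), the tray from (120,165) to (335,265), and its green end at (117,165). Next I'll measure them by height layer.

```bash
cat > m.py <<'E'
from h import *
def rect(P):
    r=cv2.minAreaRect((P[:,:2]*1000).astype(np.float32)); b=cv2.boxPoints(r)
    e=b[1]-b[0]; f=b[2]-b[1]
    if np.linalg.norm(f)>np.linalg.norm(e): e,f=f,e
    return np.round(np.array(r[0])/1000,4),np.round([np.linalg.norm(e),np.linalg.norm(f)],1),round(np.degrees(np.arctan2(e[1],e[0]))%180,1)
def masks(im):
    h=cv2.cvtColor(im,cv2.COLOR_BGR2HSV);H,S,V=[h[...,i].astype(int) for i in range(3)]
    red=((H<6)|(H>174))&(S>170)&(V>90); green=(H>55)&(H<90)&(S>90); yel=(H>20)&(H<32)&(S>170)&(V>90)
    return red,green,yel,(S<70)&(V>120)
def near(W,p,r): return np.hypot(W[...,0]-p[0],W[...,1]-p[1])<r
def jars(W,im,pos):
    red,green,yel,wh=masks(im); Z=W[...,2]
    for n,p in pos.items():
        m=near(W,p,.06); w=W[m&(Z>.112)&(Z<.14)]; c,s,a=rect(w)
        rt=W[m&red&(Z>.108)].mean(0)[:2]; d=rt-c; wy=np.degrees(np.arctan2(d[1],d[0]))
        rm_=W[m&red&(Z<.095)&(Z>.05)]; rm=rm_.mean(0)[:2] if len(rm_) else np.array([np.nan]*2); e=rm-c; my=np.degrees(np.arctan2(e[1],e[0]))
        sh=W[m&wh&(Z>.05)&(Z<.082)]; sr=rect(sh) if len(sh)>5 else None
        ax=(a-wy+90)%180-90+wy
        print(n,'wing',c,s,'yaw',round(ax,1),'z',np.median(w[:,2]).round(4),'| mark',rm.round(4),len(rm_),'yaw',my.round(1),'| shoulder',sr)
E
python3 - <<'E'
from m import *
z=np.load('pics/w1.npz'); im,d=z['im'],z['d']; c=dict(R=z['R'],t=z['t'],cx=z['cx'],cy=z['cy'],fovy=imaging.get_calibration('wrist')['fovy'])
W=cloud(im,d,c,True); np.save('pics/W1.npy',W); Z=W[...,2]
print('bench z',np.median(Z[60:110,330:360]))
jars(W,im,dict(A=(.565,-.31),B=(.655,-.012),C=(.65,.166)))
red,green,yel,wh=masks(im)
m=near(W,(.655,-.153),.06); print('ridge',rect(W[m&(Z>.062)]),'body',rect(W[m&(Z>.035)&(Z<.06)]))
g=W[green&near(W,(.48,.16),.09)]; print('green',rect(g),rect(g[g[:,2]>.048]))
# tray: all points 25-45mm
m=(W[...,0]>.38)&(W[...,0]<.57)&(W[...,1]>-.27)&(W[...,1]<.2)
t=W[m&(Z>.030)&(Z<.045)]; print('walltop',rect(t),len(t))
for y in np.arange(-.18,.13,.05):
    k=t[abs(t[:,1]-y)<.006]; lo=k[k[:,0]<.47];hi=k[k[:,0]>.47]
    print(y.round(2),lo[:,0].min().round(4),lo[:,0].max().round(4),hi[:,0].min().round(4),hi[:,0].max().round(4))
E
```

```text
bench z nan
A wing [ 0.5682 -0.3139] [57.2 24.5] yaw 157.1 z 0.1243 | mark [nan nan] 0 yaw nan | shoulder (array([ 0.5754, -0.2928]), array([57.9, 14.7], dtype=float32), np.float32(163.8))
B wing [ 0.6554 -0.0161] [57.3 23.1] yaw 2.4 z 0.1244 | mark [nan nan] 0 yaw nan | shoulder (array([ 0.6548, -0.0146]), array([70.9, 69.4], dtype=float32), np.float32(3.4))
C wing [0.6475 0.1636] [57.  25.1] yaw 163.3 z 0.124 | mark [nan nan] 0 yaw nan | shoulder (array([0.6475, 0.1627]), array([69. , 67.3], dtype=float32), np.float32(35.1))
ridge (array([ 0.65  , -0.1566]), array([117. ,  45.4], dtype=float32), np.float32(139.4)) body (array([ 0.6608, -0.1595]), array([90.1, 73.2], dtype=float32), np.float32(85.9))
green (array([0.4873, 0.1708]), array([126.9,   8.6], dtype=float32), np.float32(175.9)) (array([0.4873, 0.1708]), array([126.9,   8.6], dtype=float32), np.float32(175.9))
walltop (array([ 0.47  , -0.0493]), array([442. , 165.8], dtype=float32), np.float32(90.3)) 3794
-0.18 0.3956 0.4056 0.5155 0.527
-0.13 0.3991 0.4083 0.5184 0.5287
-0.08 0.4024 0.413 0.5221 0.5319
-0.03 0.403 0.4164 0.5264 0.5394
0.02 0.41 0.4199 0.5312 0.5405
0.07 0.4137 0.4244 0.534 0.5443
0.12 0.4161 0.4278 0.538 0.5482
```

Measurements are consistent: wing tops at 0.124 m, wings 57 x 24 mm, tray inner width 110 mm and tray yaw about -4.2°. I'll tighten the jars in the order A (left), B, C (right), starting by moving over jar A.

```bash
for i in 1; do
python3 -m handwheel '[-0.009,-0.078,-0.071,0,0,0.075,-0.009,-0.078,-0.071,0,0,0.075,-0.009,-0.078,-0.071,0,0,0.075,-0.009,-0.078,-0.071,0,0,0.075,-0.009,-0.078,-0.071,0,0,0.075]' | tail -0
python3 -m handwheel '[-0.009,-0.078,-0.071,0,0,0.075,-0.009,-0.078,-0.071,0,0,0.075,-0.009,-0.078,-0.071,0,0,0.075,-0.009,-0.078,-0.071,0,0,0.075,-0.009,-0.078,-0.071,0,0,0.075]' | tail -0
python3 -m handwheel '[-0.009,-0.078,-0.071,0,0,0.075,-0.009,-0.078,-0.071,0,0,0.075,-0.009,-0.078,-0.071,0,0,0.075,-0.009,-0.078,-0.071,0,0,0.075,-0.009,-0.078,-0.071,0,0,0.075]' | tail -0
python3 -m handwheel '[-0.009,-0.078,-0.071,0,0,0.075,-0.009,-0.078,-0.071,0,0,0.075,-0.009,-0.078,-0.071,0,0,0.075,-0.009,-0.078,-0.071,0,0,0.075,-0.009,-0.078,-0.071,0,0,0.075]' | tail -0
python3 -m handwheel '[0,0,0,0,0,0]' 
done
cat > to.py <<'E'
# usage: to.py x y z phi_deg : remaining shift/turn in move units
import sys; from h import *; from scipy.spatial.transform import Rotation as R
s=ctrl.get_state(); p=s['eef_pos']; m=R.from_quat(s['tcp_rot']).as_matrix(); phi=np.degrees(np.arctan2(m[1,1],m[0,1]))
g=[float(a) for a in sys.argv[1:]]
print('t',round(s['time'],1),'pos',p.round(4),'phi',round(phi,2),'zaxis',m[:,2].round(3),'F',s['contact_force'].round(1),'T',s['wrist_torque'].round(2),'open',round(s['opening'],3),'ff',round(s['finger_force'],1),'q6',round(np.degrees(s['qpos'][5])))
if g: print('shift u',((np.array(g[:3])-p)/.15).round(4),'turn u',round(((g[3]-phi+180)%360-180)/90,4))
E
python3 to.py 0.5682 -0.3139 0.116 67.1
python3 - <<'E'
from m import *
im=cv2.imread('pics/scene0.png'); W=np.load('pics/W.npy'); jars(W,im,dict(A=(.568,-.314),B=(.655,-.016),C=(.6475,.163)))
E
```

```text
time: 3.57
eef_pos: [0.5625, -0.321, 0.1761]
tcp_rot: [0.202, 0.979, 0.001, -0.003]
contact_force: [-0.1, 0.8, -0.7]
opening: 1.003
finger_force: 0.0
t 3.6 pos [ 0.5625 -0.321   0.1761] phi 66.7 zaxis [-0.005  0.003 -1.   ] F [-0.1  0.8 -0.7] T [ 0.02 -0.01  0.01] open 1.003 ff 0.0 q6 -105
shift u [ 0.0378  0.0472 -0.4009] turn u 0.0044
A wing [ 0.566  -0.3088] [61.2 26.6] yaw 160.4 z 0.1245 | mark [ 0.5787 -0.2824] 3 yaw 64.2 | shoulder (array([ 0.5846, -0.3002]), array([94.5, 56.6], dtype=float32), np.float32(115.8))
B wing [ 0.6549 -0.0117] [61.7 22.6] yaw 0.9 z 0.1245 | mark [nan nan] 0 yaw nan | shoulder (array([ 0.6586, -0.0114]), array([69.4, 68.3], dtype=float32), np.float32(93.5))
C wing [0.6481 0.1663] [61.7 22.5] yaw 162.3 z 0.1251 | mark [0.6737 0.1831] 4 yaw 33.3 | shoulder (array([0.6481, 0.1665]), array([72.1, 71.2], dtype=float32), np.float32(36.1))Exception ignored on flushing sys.stdout:
BrokenPipeError: [Errno 32] Broken pipe
Exception ignored on flushing sys.stdout:
BrokenPipeError: [Errno 32] Broken pipe
Exception ignored on flushing sys.stdout:
BrokenPipeError: [Errno 32] Broken pipe
Exception ignored on flushing sys.stdout:
BrokenPipeError: [Errno 32] Broken pipe
```

```bash
python3 -m handwheel '[0.038,0.055,0,0,0,0.004,0,0,-0.1,0,0,0,0,0,-0.1,0,0,0,0,0,-0.1,0,0,0,0,0,-0.1,0,0,0]' 1 50 >/dev/null; python3 to.py 0.5682 -0.3139 0.116 67.1
python3 -m handwheel '[0,0,0,0,0,0,0,0,0,0,0,0,0,0,0,0,0,0,0,0,0,0,0,0,0,0,0,0,0,0]' 0 50 >/dev/null
python3 -m handwheel '[0,0,0,0,0,0,0,0,0,0,0,0,0,0,0,0,0,0,0,0,0,0,0,0,0,0,0,0,0,0]' >/dev/null; python3 to.py 0.5682 -0.3139 0.116 67.1
```

```text
t 4.0 pos [ 0.5717 -0.3101  0.1205] phi 67.0 zaxis [ 0.002 -0.001 -1.   ] F [-0.1 -0.6  1. ] T [-0.03  0.04 -0.03] open 0.998 ff 0.0 q6 -104
shift u [-0.0235 -0.0252 -0.0299] turn u 0.0011
t 4.8 pos [ 0.5714 -0.3125  0.1215] phi 67.12 zaxis [ 0.002 -0.003 -1.   ] F [-1.8 -3.9  5.7] T [-0.59  0.44  0.01] open 0.243 ff 54.0 q6 -105
shift u [-0.0216 -0.0091 -0.0369] turn u -0.0002
```

```bash

python3 -m handwheel '[0,0,0,0,0,-0.06,0,0,0,0,0,-0.06,0,0,0,0,0,-0.06,0,0,0,0,0,-0.06,0,0,0,0,0,-0.06]' >/dev/null; python3 to.py
python3 -m handwheel '[0,0,0,0,0,-0.06,0,0,0,0,0,-0.06,0,0,0,0,0,-0.06,0,0,0,0,0,-0.06,0,0,0,0,0,-0.06]' >/dev/null; python3 to.py
python3 -m handwheel '[0,0,0,0,0,-0.06,0,0,0,0,0,-0.06,0,0,0,0,0,-0.06,0,0,0,0,0,-0.06,0,0,0,0,0,-0.06]' >/dev/null; python3 to.py
python3 -m handwheel '[0,0,0,0,0,-0.02,0,0,0,0,0,-0.02,0,0,0,0,0,-0.02,0,0,0,0,0,-0.02,0,0,0,0,0,-0.02]' >/dev/null; python3 to.py
```

```text
t 5.2 pos [ 0.5709 -0.3124  0.1215] phi 39.86 zaxis [-0.    -0.002 -1.   ] F [-4.7 -1.9  7.3] T [-0.27  0.76  0.08] open 0.246 ff 54.4 q6 -77
t 5.7 pos [ 0.5702 -0.3119  0.1216] phi 12.88 zaxis [-0.003 -0.001 -1.   ] F [-6.3 -1.4  8.5] T [-0.32  1.13  0.01] open 0.246 ff 54.5 q6 -50
t 6.1 pos [ 0.5695 -0.3121  0.1218] phi -14.09 zaxis [-0.005 -0.001 -1.   ] F [-8.3 -2.  10.3] T [-0.44  1.68  0.05] open 0.245 ff 54.8 q6 -23
t 6.5 pos [ 0.5693 -0.3122  0.1218] phi -22.91 zaxis [-0.005 -0.001 -1.   ] F [-7.8 -2.1 10.7] T [-0.36  1.85  0.06] open 0.247 ff 54.8 q6 -15
```

```bash
python3 - <<'E'
from h import *
im,_,_=shot('scene','s2'); im2,_,_=shot('side','d2')
a=cv2.resize(im[190:270,120:220],(500,400),interpolation=2); b=cv2.resize(im2[130:210,285:365],(400,400),interpolation=2); cv2.imwrite('pics/c2.png',np.hstack([a,b])[:,:800])
E
```

```text
(no output)
```

View pics/c2.png

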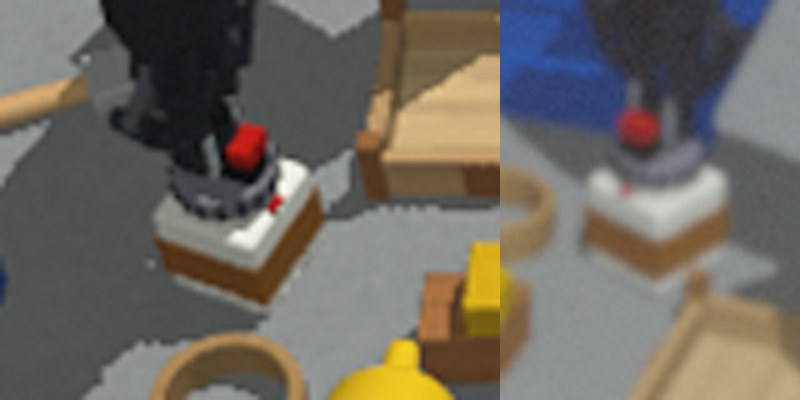

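The left crop shows the jar unmoved, with the wing's red end (247,147) nearly above the red mark (277,204). I'll keep turning until the stop shows as torque.

```bash

for k in 1; do python3 -m handwheel '[0,0,0,0,0,-0.02,0,0,0,0,0,-0.02,0,0,0,0,0,-0.02,0,0,0,0,0,0]' >/dev/null; python3 to.py
python3 -m handwheel '[0,0,0,0,0,-0.02,0,0,0,0,0,-0.02,0,0,0,0,0,-0.02,0,0,0,0,0,0]' >/dev/null; python3 to.py
python3 -m handwheel '[0,0,0,0,0,-0.02,0,0,0,0,0,-0.02,0,0,0,0,0,-0.02,0,0,0,0,0,0]' >/dev/null; python3 to.py
python3 -m handwheel '[0,0,0,0,0,-0.02,0,0,0,0,0,-0.02,0,0,0,0,0,-0.02,0,0,0,0,0,0]' >/dev/null; python3 to.py; done
```

```text
t 6.9 pos [ 0.5693 -0.3117  0.1217] phi -28.3 zaxis [-0.005  0.    -1.   ] F [-8.1  0.1 11.2] T [-0.17  1.68  0.04] open 0.24 ff 54.9 q6 -9
t 7.2 pos [ 0.571  -0.3101  0.1215] phi -33.75 zaxis [-0.001  0.003 -1.   ] F [-2.8  2.4  9.5] T [0.37 0.6  0.02] open 0.245 ff 54.4 q6 -4
t 7.6 pos [ 0.5728 -0.3099  0.1213] phi -39.18 zaxis [ 0.005  0.002 -1.   ] F [2.4 2.9 6.1] T [ 0.36 -0.49  0.07] open 0.243 ff 53.9 q6 2
t 7.9 pos [ 0.5733 -0.3111  0.1213] phi -44.53 zaxis [ 0.007 -0.001 -1.   ] F [ 5.3 -0.   3.1] T [-0.18 -1.02  0.02] open 0.246 ff 53.6 q6 7
```

```bash

python3 -m handwheel '[0,0,0,0,0,0,0,0,0,0,0,0,0,0,0,0,0,0,0,0,0,0,0,0,0,0,0.1,0,0,0]' 1 >/dev/null; python3 -m handwheel '[0,0,0.1,0,0,0,0,0,0.1,0,0,0,0,0,0.15,0,0,0,0,0,0.15,0,0,0]' >/dev/null;  python3 to.py
python3 -m handwheel '[0.0275,0.098,0,0,0,0.0755,0.0275,0.098,0,0,0,0.0755,0.0275,0.098,0,0,0,0.0755,0.0275,0.098,0,0,0,0.0755,0.0275,0.098,0,0,0,0.0755]' >/dev/null
python3 -m handwheel '[0.0275,0.098,0,0,0,0.0755,0.0275,0.098,0,0,0,0.0755,0.0275,0.098,0,0,0,0.0755,0.0275,0.098,0,0,0,0.0755,0.0275,0.098,0,0,0,0.0755]' >/dev/null
python3 -m handwheel '[0.0275,0.098,0,0,0,0.0755,0.0275,0.098,0,0,0,0.0755,0.0275,0.098,0,0,0,0.0755,0.0275,0.098,0,0,0,0.0755,0.0275,0.098,0,0,0,0.0755]' >/dev/null
python3 -m handwheel '[0.0275,0.098,0,0,0,0.0755,0.0275,0.098,0,0,0,0.0755,0.0275,0.098,0,0,0,0.0755,0.0275,0.098,0,0,0,0.0755,0.0275,0.098,0,0,0,0.0755]' >/dev/null
python3 -m handwheel '[0,0,0,0,0,0]' >/dev/null; python3 to.py 0.6554 -0.015 0.119 92.4
python3 - <<'E'
from m import *
im,d,c=shot('scene','s3'); jars(cloud(im,d,c),im,dict(A=(.57,-.312),B=(.655,-.016),C=(.6475,.163)))
cv2.imwrite('pics/c3.png',cv2.resize(im[190:270,130:350],None,fx=3.6,fy=3.6,interpolation=2))
E
```

```text
t 8.7 pos [ 0.57   -0.3106  0.2091] phi -44.49 zaxis [-0.003  0.002 -1.   ] F [0.5 0.1 0.4] T [-0.01 -0.03  0.04] open 1.002 ff 0.0 q6 7
t 10.4 pos [ 0.6533 -0.0149  0.2091] phi 91.69 zaxis [-0.002  0.001 -1.   ] F [-0.6 -0.4  0.8] T [ 0.04 -0.03 -0.02] open 1.001 ff 0.0 q6 -102
shift u [ 0.0141 -0.0009 -0.6005] turn u 0.0079
A wing [ 0.5762 -0.303 ] [59.4 24.9] yaw 44.5 z 0.1246 | mark [ 0.5992 -0.2841] 2 yaw 39.4 | shoulder (array([ 0.5769, -0.3049]), array([72.1, 68.8], dtype=float32), np.float32(43.6))
B wing [ 0.6547 -0.0116] [59.1 22.6] yaw 1.0 z 0.1252 | mark [nan nan] 0 yaw nan | shoulder (array([ 0.6552, -0.0121]), array([73.4, 70.5], dtype=float32), np.float32(2.4))
C wing [0.6469 0.1665] [64.9 22.8] yaw 162.6 z 0.125 | mark [0.6727 0.1834] 4 yaw 33.2 | shoulder (array([0.6483, 0.1651]), array([74.9, 69.5], dtype=float32), np.float32(36.6))
```

View pics/c3.png

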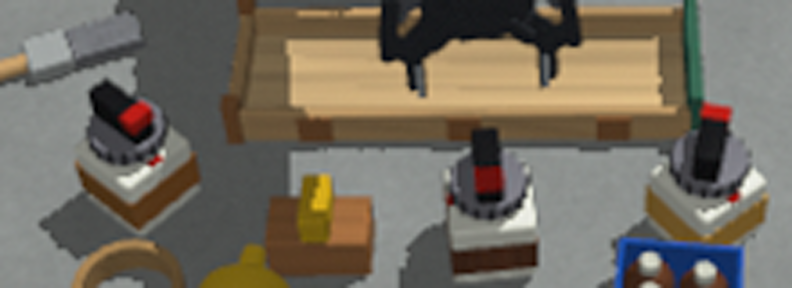

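In the crop, A's red wing end (135,118) lies over its mark (155,158). The wing yaw of 44.5° matches the body yaw of 43.6°, so cap A is home. Next is jar B, at (487,190) in the crop.

```bash

python3 -m handwheel '[0.014,0,-0.12,0,0,0.008,0,0,-0.12,0,0,0,0,0,-0.12,0,0,0,0,0,-0.12,0,0,0,0,0,-0.1,0,0,0]' >/dev/null; python3 -m handwheel '[0,0,0,0,0,0]' >/dev/null; python3 to.py 0.6554 -0.015 0.119 92.4
python3 -m handwheel '[0,0,0,0,0,0,0,0,0,0,0,0,0,0,0,0,0,0,0,0,0,0,0,0,0,0,0,0,0,0]' 0 50 >/dev/null
python3 -m handwheel '[0,0,0,0,0,0,0,0,0,0,0,0,0,0,0,0,0,0,0,0,0,0,0,0,0,0,0,0,0,0]' >/dev/null; python3 to.py
python3 -m handwheel '[0,0,0,0,0,-0.06,0,0,0,0,0,-0.06,0,0,0,0,0,-0.06,0,0,0,0,0,-0.06,0,0,0,0,0,-0.06]' >/dev/null; python3 to.py
python3 -m handwheel '[0,0,0,0,0,-0.06,0,0,0,0,0,-0.06,0,0,0,0,0,-0.06,0,0,0,0,0,-0.06,0,0,0,0,0,-0.06]' >/dev/null; python3 to.py
python3 -m handwheel '[0,0,0,0,0,-0.06,0,0,0,0,0,-0.06,0,0,0,0,0,-0.06,0,0,0,0,0,-0.06,0,0,0,0,0,-0.06]' >/dev/null; python3 to.py
python3 -m handwheel '[0,0,0,0,0,-0.05,0,0,0,0,0,-0.05,0,0,0,0,0,-0.05,0,0,0,0,0,-0.05,0,0,0,0,0,-0.04]' >/dev/null; python3 to.py
```

```text
t 11.0 pos [ 0.6527 -0.0176  0.1182] phi 91.99 zaxis [-0.008  0.001 -1.   ] F [-0.8  0.1 -1.1] T [ 0.02  0.03 -0.04] open 1.001 ff 0.0 q6 -102
shift u [0.0179 0.0174 0.0057] turn u 0.0045
t 11.8 pos [ 0.6562 -0.0164  0.1242] phi 92.14 zaxis [ 0.002  0.001 -1.   ] F [-0.7  4.8  4.3] T [ 0.79  0.16 -0.04] open 0.246 ff 53.2 q6 -102
t 12.2 pos [ 0.656  -0.0166  0.1241] phi 64.9 zaxis [ 0.001  0.001 -1.   ] F [-1.4  2.9  5.1] T [0.62 0.25 0.03] open 0.243 ff 53.2 q6 -75
t 12.6 pos [ 0.6557 -0.0166  0.124 ] phi 37.91 zaxis [-0.     0.001 -1.   ] F [-1.9  2.5  7.1] T [0.6  0.51 0.04] open 0.24 ff 53.2 q6 -48
t 13.1 pos [ 0.6561 -0.0175  0.1239] phi 10.93 zaxis [ 0.001 -0.001 -1.   ] F [0.2 1.9 5.4] T [0.23 0.33 0.07] open 0.246 ff 52.9 q6 -21
t 13.5 pos [ 0.6553 -0.0185  0.1238] phi -10.56 zaxis [-0.002 -0.003 -1.   ] F [-2.8 -1.8  6.7] T [-0.17  0.73  0.23] open 0.243 ff 53.0 q6 0
```

```bash

python3 -m handwheel '[0,0,0,0,0,0,0,0,0,0,0,0,0,0,0,0,0,0,0,0,0,0,0,0,0,0,0.1,0,0,0]' 1 >/dev/null; python3 -m handwheel '[0,0,0.1,0,0,0,0,0,0.1,0,0,0,0,0,0.15,0,0,0,0,0,0.15,0,0,0]' >/dev/null;  python3 to.py
python3 -m handwheel '[-0.0035,0.081,0,0,0,0.0622,-0.0035,0.081,0,0,0,0.0622,-0.0035,0.081,0,0,0,0.0622,-0.0035,0.081,0,0,0,0.0622,-0.0035,0.081,0,0,0,0.0622]' >/dev/null
python3 -m handwheel '[-0.0035,0.081,0,0,0,0.0622,-0.0035,0.081,0,0,0,0.0622,-0.0035,0.081,0,0,0,0.0622,-0.0035,0.081,0,0,0,0.0622,-0.0035,0.081,0,0,0,0.0622]' >/dev/null
python3 -m handwheel '[-0.0035,0.081,0,0,0,0.0622,-0.0035,0.081,0,0,0,0.0622,-0.0035,0.081,0,0,0,0.0622,-0.0035,0.081,0,0,0,0.0622,-0.0035,0.081,0,0,0,0.0622]' >/dev/null
python3 -m handwheel '[0,0,0,0,0,0]' >/dev/null; python3 to.py 0.6475 0.1636 0.119 73.3
python3 - <<'E'
from m import *
im,d,c=shot('scene','s4'); jars(cloud(im,d,c),im,dict(A=(.575,-.305),B=(.655,-.016),C=(.6475,.163)))
E
```

```text
t 14.2 pos [ 0.6553 -0.0171  0.2142] phi -10.43 zaxis [-0.001 -0.    -1.   ] F [ 0.2 -1.3  0.3] T [-0.01  0.01  0.01] open 0.997 ff 0.0 q6 0
t 15.6 pos [0.6476 0.1671 0.214 ] phi 73.75 zaxis [ 0.001  0.001 -1.   ] F [-0.8  0.6  0.9] T [ 0.04  0.01 -0.03] open 0.999 ff 0.0 q6 -68
shift u [-0.0008 -0.0234 -0.6335] turn u -0.005
A wing [ 0.5746 -0.3053] [63.1 23.7] yaw 43.8 z 0.125 | mark [ 0.6001 -0.2838] 2 yaw 40.1 | shoulder (array([ 0.5762, -0.3046]), array([71.1, 70.7], dtype=float32), np.float32(45.3))
B wing [ 0.6554 -0.0158] [56.4 26. ] yaw -104.6 z 0.1247 | mark [ 0.652  -0.0489] 1 yaw -95.9 | shoulder (array([ 0.6548, -0.0142]), array([76.9, 67. ], dtype=float32), np.float32(166.6))
C wing [0.6457 0.1669] [62.6 22.5] yaw 162.3 z 0.1246 | mark [0.6731 0.1833] 4 yaw 30.9 | shoulder (array([0.6497, 0.167 ]), array([75.6, 71.9], dtype=float32), np.float32(121.1))
```

```bash

python3 -m handwheel '[0,-0.015,-0.12,0,0,-0.005,0,0,-0.12,0,0,0,0,0,-0.12,0,0,0,0,0,-0.12,0,0,0,0,0,-0.13,0,0,0]' >/dev/null; python3 -m handwheel '[0,0,0,0,0,0]' >/dev/null; python3 to.py 0.6475 0.1636 0.119 73.3
python3 -m handwheel '[0,0,0,0,0,0,0,0,0,0,0,0,0,0,0,0,0,0,0,0,0,0,0,0,0,0,0,0,0,0]' 0 50 >/dev/null
python3 -m handwheel '[0,0,0,0,0,0,0,0,0,0,0,0,0,0,0,0,0,0,0,0,0,0,0,0,0,0,0,0,0,0]' >/dev/null; python3 to.py
python3 -m handwheel '[0,0,0,0,0,-0.063,0,0,0,0,0,-0.063,0,0,0,0,0,-0.063,0,0,0,0,0,-0.063,0,0,0,0,0,-0.063]' >/dev/null; python3 to.py
python3 -m handwheel '[0,0,0,0,0,-0.063,0,0,0,0,0,-0.063,0,0,0,0,0,-0.063,0,0,0,0,0,-0.063,0,0,0,0,0,-0.063]' >/dev/null; python3 to.py
python3 -m handwheel '[0,0,0,0,0,-0.063,0,0,0,0,0,-0.063,0,0,0,0,0,-0.063,0,0,0,0,0,-0.063,0,0,0,0,0,-0.063]' >/dev/null; python3 to.py
python3 -m handwheel '[0,0,0,0,0,-0.063,0,0,0,0,0,-0.063,0,0,0,0,0,-0.063,0,0,0,0,0,-0.063,0,0,0,0,0,-0.063]' >/dev/null; python3 to.py
python3 -m handwheel '[0,0,0,0,0,-0.063,0,0,0,0,0,-0.063,0,0,0,0,0,-0.063,0,0,0,0,0,-0.063,0,0,0,0,0,-0.063]' >/dev/null; python3 to.py
```

```text
t 16.1 pos [0.6451 0.1616 0.1168] phi 72.9 zaxis [-0.008 -0.001 -1.   ] F [-0.5  0.1 -0.7] T [ 0.03 -0.    0.03] open 1.0 ff 0.0 q6 -68
shift u [0.0163 0.0133 0.0144] turn u 0.0045
t 16.9 pos [0.6486 0.1634 0.1228] phi 73.06 zaxis [ 0.003  0.001 -1.   ] F [1.5 3.3 4.9] T [ 0.37 -0.1  -0.01] open 0.242 ff 54.3 q6 -68
t 17.4 pos [0.6484 0.1632 0.1227] phi 44.45 zaxis [ 0.002  0.    -1.   ] F [0.3 2.4 6.4] T [0.21 0.08 0.1 ] open 0.242 ff 54.4 q6 -39
t 17.8 pos [0.648  0.1631 0.1227] phi 16.1 zaxis [ 0.001  0.    -1.   ] F [-1.5  1.8  7. ] T [0.21 0.34 0.03] open 0.244 ff 54.5 q6 -11
t 18.2 pos [0.6476 0.1631 0.1227] phi -12.25 zaxis [-0.001  0.    -1.   ] F [-2.1  1.9  7.9] T [0.33 0.55 0.05] open 0.245 ff 54.6 q6 18
t 18.6 pos [0.6473 0.1634 0.1227] phi -40.61 zaxis [-0.002  0.001 -1.   ] F [-3.8  1.9  7.5] T [0.46 0.67 0.05] open 0.247 ff 54.7 q6 46
t 19.0 pos [0.6481 0.1629 0.1227] phi -68.9 zaxis [ 0.001 -0.    -1.   ] F [-0.5  1.1  5.7] T [0.24 0.17 0.24] open 0.244 ff 54.5 q6 74
```

```bash
python3 - <<'E'
from m import *
im,d,c=shot('scene','s5'); W=cloud(im,d,c); red,_,_,wh=masks(im)
m=near(W,(.649,.166),.06)&wh&(W[...,2]>.05)&(W[...,2]<.082); print(rect(W[m]),m.sum())
r=W[near(W,(.649,.166),.06)&red]; print(r.round(3))
cv2.imwrite('pics/c5.png',cv2.resize(im[195:275,280:370],None,fx=5,fy=5,interpolation=2))
E
```

```text
(array([0.6492, 0.1655]), array([73.9, 70.1], dtype=float32), np.float32(21.8)) 228
[[0.662 0.168 0.127]
 [0.662 0.171 0.126]
 [0.66  0.175 0.124]
 [0.662 0.177 0.126]
 [0.66  0.18  0.124]
 [0.665 0.165 0.127]
 [0.664 0.168 0.125]
 [0.666 0.171 0.127]
 [0.663 0.174 0.124]
 [0.665 0.177 0.125]
 [0.665 0.179 0.125]
 [0.669 0.162 0.127]
 [0.67  0.164 0.128]
 [0.668 0.168 0.126]
 [0.668 0.171 0.125]
 [0.673 0.172 0.131]
 [0.674 0.175 0.131]
 [0.67  0.179 0.126]
 [0.668 0.182 0.124]
 [0.669 0.162 0.122]
 [0.671 0.165 0.124]
 [0.672 0.167 0.126]
 [0.673 0.17  0.127]
 [0.673 0.173 0.126]
 [0.675 0.175 0.128]
 [0.673 0.178 0.125]
 [0.668 0.182 0.119]
 [0.672 0.162 0.122]
 [0.673 0.164 0.123]
 [0.674 0.167 0.124]
 [0.676 0.169 0.127]
 [0.679 0.172 0.13 ]
 [0.677 0.175 0.126]
 [0.674 0.178 0.123]
 [0.672 0.182 0.12 ]
 [0.678 0.164 0.124]
 [0.675 0.167 0.121]
 [0.676 0.17  0.121]
 [0.674 0.173 0.119]
 [0.671 0.176 0.115]
 [0.674 0.179 0.118]
 [0.676 0.164 0.117]
 [0.678 0.167 0.12 ]
 [0.675 0.17  0.116]
 [0.673 0.179 0.071]
 [0.677 0.173 0.072]
 [0.677 0.175 0.072]]
```

View pics/c5.png

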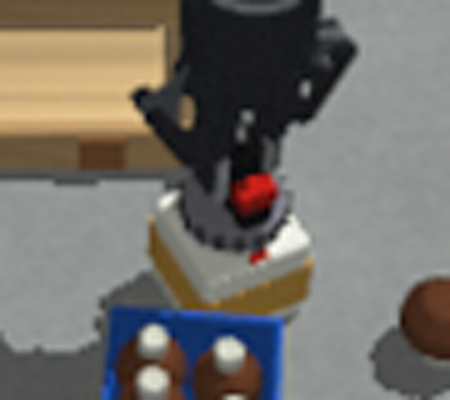

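The crop shows C's red wing end (255,190) above its mark (258,256), with body yaw 21.8° against wing yaw 21.1°, so all three caps are home. I'll lift C and carry it to the green end.

```bash

python3 -m handwheel '[0,0,0,0,0,0,0,0,0.1,0,0,0,0,0,0.15,0,0,0,0,0,0.2,0,0,0,0,0,0.17,0,0,0]' 0 80 >/dev/null; python3 to.py
python3 -m handwheel '[-0.11,-0.026,0,0,0,0.072,-0.11,-0.026,0,0,0,0.072,-0.11,-0.026,0,0,0,0.072,-0.11,-0.026,0,0,0,0.072,-0.11,-0.026,0,0,0,0.072]' >/dev/null; python3 to.py
python3 -m handwheel '[-0.11,-0.026,0,0,0,0.072,-0.11,-0.026,0,0,0,0.072,-0.11,-0.026,0,0,0,0.072,-0.11,-0.026,0,0,0,0.072,-0.11,-0.026,0,0,0,0.072]' >/dev/null
python3 -m handwheel '[0,0,0,0,0,0,0,0,0,0,0,0]' >/dev/null; python3 to.py 0.4832 0.1236 0.134 -4.2
```

```text
t 19.5 pos [0.6457 0.1622 0.2124] phi -68.69 zaxis [-0.007 -0.002 -1.   ] F [ 1.  -0.3 -3.7] T [ 0.03 -0.13 -0.  ] open 0.238 ff 79.4 q6 74
t 19.9 pos [0.5624 0.1426 0.2116] phi -35.96 zaxis [-0.006 -0.001 -1.   ] F [-0.   0.1 -5.7] T [ 0.03  0.   -0.  ] open 0.239 ff 79.3 q6 40
t 20.5 pos [0.4808 0.1235 0.2124] phi -3.98 zaxis [-0.004 -0.001 -1.   ] F [ 0.5  0.  -5.7] T [ 0.02 -0.05 -0.01] open 0.236 ff 79.3 q6 7
shift u [ 0.0161  0.0008 -0.5228] turn u -0.0025
```

```bash

python3 -m handwheel '[0.016,0,-0.13,0,0,-0.003,0,0,-0.13,0,0,0,0,0,-0.13,0,0,0,0,0,-0.12,0,0,0,0,0,0,0,0,0]' >/dev/null; python3 to.py
python3 -m handwheel '[0.001,0.013,0,0,0,0,0.001,0.013,0,0,0,0,0,0,0,0,0,0,0,0,0,0,0,0]' >/dev/null; python3 to.py
python3 -m handwheel '[0.001,0.013,0,0,0,0,0.001,0.013,0,0,0,0,0,0,0,0,0,0,0,0,0,0,0,0]' >/dev/null; python3 to.py
```

```text
t 20.9 pos [0.482  0.1235 0.1328] phi -4.24 zaxis [-0.01  -0.001 -1.   ] F [-1.7  0.1 -6.3] T [0.01 0.27 0.05] open 0.239 ff 79.5 q6 7
t 21.2 pos [0.4866 0.128  0.1395] phi -4.15 zaxis [ 0.003  0.    -1.   ] F [ 0.3 -0.6 -5.6] T [-0.02  0.    0.02] open 0.24 ff 79.5 q6 7
t 21.6 pos [0.4862 0.1314 0.1385] phi -4.13 zaxis [ 0.001 -0.001 -1.   ] F [-0.7 -1.7 -3.3] T [-0.55 -0.07  0.01] open 0.233 ff 79.8 q6 8
```

```bash

python3 -m handwheel '[-0.012,0.01,-0.02,0,0,0,0,0,-0.02,0,0,0,0,0,-0.01,0,0,0,0,0,0,0,0,0]' >/dev/null; python3 to.py
python3 -m handwheel '[0,0.01,-0.01,0,0,0,0,0,0,0,0,0,0,0,0,0,0,0,0,0,0,0,0,0]' >/dev/null; python3 to.py 0.4838 0.1316 0.1307 -4.2
```

```text
t 21.9 pos [0.4849 0.1319 0.1312] phi -4.11 zaxis [ 0.002 -0.003 -1.   ] F [ 1.  -5.1 -0.9] T [-1.25 -0.07  0.01] open 0.233 ff 80.1 q6 8
t 22.2 pos [0.4851 0.1321 0.1311] phi -4.04 zaxis [ 0.001 -0.007 -1.   ] F [ -2.3 -11.1   5.5] T [-2.05  0.53  0.1 ] open 0.238 ff 81.1 q6 8
shift u [-0.0084 -0.0036 -0.0028] turn u -0.0018
```

```bash

python3 -m handwheel '[0,-0.005,0,0,0,0,0,0,0,0,0,0,0,0,0,0,0,0,0,0,0,0,0,0,0,0,0.1,0,0,0]' 1 50 >/dev/null; python3 -m handwheel '[0,0,0.1,0,0,0,0,0,0.1,0,0,0,0,0,0.15,0,0,0,0,0,0.15,0,0,0]' >/dev/null;  python3 to.py
python3 -m handwheel '[0.142,-0.124,0,0,0,-0.0104,0.142,-0.124,0,0,0,-0.0104,0.142,-0.124,0,0,0,-0.0104,0.142,-0.124,0,0,0,-0.0104]' >/dev/null
python3 -m handwheel '[0.142,-0.124,0,0,0,-0.0104,0.142,-0.124,0,0,0,-0.0104,0.142,-0.124,0,0,0,-0.0104,0.142,-0.124,0,0,0,-0.0104,0,0,0,0,0,0]' >/dev/null
python3 to.py 0.6555 -0.017 0.122 -11.5
python3 - <<'E'
from m import *
im,d,c=shot('scene','s6'); jars(cloud(im,d,c),im,dict(A=(.575,-.305),B=(.655,-.016),C=(.487,.135)))
E
```

```text
t 23.0 pos [0.4834 0.1344 0.2192] phi -4.14 zaxis [-0.001  0.001 -1.   ] F [-0.6 -0.8 -0.1] T [-0.01  0.03 -0.02] open 0.996 ff 0.0 q6 8
t 23.7 pos [ 0.6572 -0.018   0.2185] phi -11.84 zaxis [ 0.002 -0.001 -1.   ] F [-1.4 -0.8  0.1] T [0.04 0.03 0.01] open 0.992 ff 0.0 q6 1
shift u [-0.0113  0.0065 -0.6436] turn u 0.0038
A wing [ 0.5749 -0.3046] [58.3 23.8] yaw 45.0 z 0.1248 | mark [ 0.5971 -0.2832] 2 yaw 43.9 | shoulder (array([ 0.5778, -0.3054]), array([71. , 66.5], dtype=float32), np.float32(45.9))
B wing [ 0.6542 -0.0151] [56.5 28.2] yaw -101.8 z 0.1242 | mark [nan nan] 0 yaw nan | shoulder (array([ 0.6555, -0.0148]), array([74.4, 69.8], dtype=float32), np.float32(169.6))
C wing [0.4868 0.1341] [55.4 29.7] yaw 86.3 z 0.1313 | mark [nan nan] 0 yaw nan | shoulder (array([0.4891, 0.1411]), array([82.3, 69.5], dtype=float32), np.float32(86.7))
```

```bash

python3 -m handwheel '[-0.011,0.006,-0.13,0,0,0.004,0,0,-0.13,0,0,0,0,0,-0.13,0,0,0,0,0,-0.13,0,0,0,0,0,-0.12,0,0,0]' >/dev/null; python3 -m handwheel '[0,0,0,0,0,0,0,0,0,0,0,0]' >/dev/null; python3 to.py
python3 -m handwheel '[0,0,0,0,0,0,0,0,0,0,0,0,0,0,0,0,0,0,0,0,0,0,0,0,0,0,0,0,0,0]' 0 80 >/dev/null
python3 -m handwheel '[0,0,0,0,0,0,0,0,0,0,0,0,0,0,0,0,0,0,0,0,0,0,0,0,0,0,0,0,0,0]' >/dev/null; python3 to.py
python3 -m handwheel '[0,0,0.1,0,0,0,0,0,0.15,0,0,0,0,0,0.2,0,0,0,0,0,0.15,0,0,0]' >/dev/null
python3 -m handwheel '[-0.131,0.051,0,0,0,0.009,-0.131,0.051,0,0,0,0.009,-0.131,0.051,0,0,0,0.009,-0.131,0.051,0,0,0,0.009,-0.131,0.051,0,0,0,0.009]' >/dev/null
python3 -m handwheel '[-0.131,0.051,0,0,0,0.009,-0.131,0.051,0,0,0,0.009,-0.131,0.051,0,0,0,0.009,-0.131,0.051,0,0,0,0.009]' >/dev/null
python3 -m handwheel '[0,0,0,0,0,0,0,0,0,0,0,0]' >/dev/null; python3 to.py 0.478 0.052 0.134 -4.2
```

```text
t 24.4 pos [ 0.6513 -0.0128  0.1217] phi -11.23 zaxis [-0.003  0.001 -1.   ] F [0.8 0.4 0.5] T [-0.06 -0.01  0.02] open 1.006 ff 0.0 q6 1
t 25.2 pos [ 0.654  -0.0143  0.1241] phi -11.29 zaxis [ 0.004 -0.001 -1.   ] F [ 4.  -1.3  4.1] T [-0.13 -0.81  0.05] open 0.239 ff 81.7 q6 1
t 26.4 pos [0.4724 0.0556 0.2099] phi -3.95 zaxis [-0.008  0.001 -1.   ] F [ 0.4 -0.7 -6.4] T [-0.03 -0.09  0.01] open 0.239 ff 80.4 q6 -2
shift u [ 0.0376 -0.0238 -0.5063] turn u -0.0028
```

```bash

python3 -m handwheel '[0.018,-0.023,-0.13,0,0,-0.003,0,0,-0.13,0,0,0,0,0,-0.13,0,0,0,0,0,-0.1,0,0,0,0,0,0,0,0,0]' >/dev/null; python3 -m handwheel '[0,0,0,0,0,0,0,0,0,0,0,0]' >/dev/null; python3 to.py
python3 -m handwheel '[0.001,0.013,0,0,0,0,0.001,0.013,0,0,0,0,0,0,0,0,0,0,0,0,0,0,0,0]' >/dev/null; python3 to.py
python3 -m handwheel '[0.001,0.013,0,0,0,0,0.001,0.013,0,0,0,0,0,0,0,0,0,0,0,0,0,0,0,0]' >/dev/null; python3 to.py 0.4786 0.0618 0.132 -4.2
```

```text
t 27.0 pos [0.479  0.0512 0.1398] phi -4.28 zaxis [ 0. -0. -1.] F [ 0.3 -0.7 -5.4] T [ 0.01 -0.02 -0.03] open 0.24 ff 80.5 q6 -2
t 27.4 pos [0.4792 0.0555 0.1401] phi -4.24 zaxis [ 0.001 -0.    -1.   ] F [ 0. -0. -6.] T [0.   0.05 0.01] open 0.236 ff 80.5 q6 -1
t 27.7 pos [0.479  0.0594 0.1393] phi -4.25 zaxis [-0. -0. -1.] F [ 0.9  0.3 -6.4] T [-0.04 -0.    0.03] open 0.242 ff 80.5 q6 -1
shift u [-0.0029  0.0161 -0.0488] turn u 0.0005
```

```bash

python3 -m handwheel '[0.001,0.013,-0.02,0,0,0,0.001,0.01,-0.01,0,0,0,0,0,0,0,0,0,0,0,0,0,0,0]' >/dev/null; python3 to.py
python3 -m handwheel '[0.001,0.01,0,0,0,0,0,0.01,0,0,0,0,0,0,0,0,0,0,0,0,0,0,0,0]' >/dev/null; python3 to.py
python3 -m handwheel '[0,0,-0.02,0,0,0,0,0,0,0,0,0,0,0,0,0,0,0]' >/dev/null; python3 to.py 0.4786 0.0618 0.132 -4.2
```

```text
t 28.0 pos [0.4791 0.0628 0.1344] phi -4.26 zaxis [-0.001  0.    -1.   ] F [-0.9 -0.1 -6.1] T [ 0.04 -0.01  0.04] open 0.236 ff 80.5 q6 0
t 28.4 pos [0.4796 0.0653 0.1349] phi -4.24 zaxis [ 0.    -0.001 -1.   ] F [-0.6 -2.3 -4.2] T [-0.49  0.13  0.06] open 0.238 ff 80.6 q6 0
t 28.6 pos [0.4801 0.0653 0.1321] phi -4.27 zaxis [ 0.002 -0.001 -1.   ] F [ 0.3 -2.9 -4.1] T [-0.64 -0.19 -0.04] open 0.237 ff 80.7 q6 0
shift u [-0.0103 -0.0233 -0.0008] turn u 0.0007
```

```bash

python3 -m handwheel '[-0.003,0.01,-0.02,0,0,0,0,0,0,0,0,0,0,0,0,0,0,0]' >/dev/null; python3 to.py
python3 -m handwheel '[0,0,0,0,0,0,0,0,0,0,0,0,0,0,0,0,0,0,0,0,0,0,0,0,0,0,0.1,0,0,0]' 1 50 >/dev/null; python3 -m handwheel '[0,0,0.1,0,0,0,0,0,0.1,0,0,0,0,0,0.15,0,0,0,0,0,0.15,0,0,0]' >/dev/null;  python3 to.py 0.5730 -0.3110 0.22 -45
python3 - <<'E'
from m import *
im,d,c=shot('scene','s7'); W=cloud(im,d,c); jars(W,im,dict(A=(.575,-.305),B=(.481,.066)))
E
```

```text
t 28.9 pos [0.4812 0.0658 0.1317] phi -4.2 zaxis [ 0.004 -0.004 -1.   ] F [-0.5 -6.1  5.5] T [-1.25  0.56 -0.01] open 0.236 ff 81.9 q6 0
t 29.6 pos [0.4785 0.0676 0.219 ] phi -4.26 zaxis [-0.002  0.001 -1.   ] F [ 1.3 -1.  -0.5] T [ 0.03 -0.02  0.01] open 1.0 ff 0.0 q6 0
shift u [ 0.6301 -2.5241  0.0069] turn u -0.4527
A wing [ 0.5758 -0.3028] [56.9 24.8] yaw 42.9 z 0.1251 | mark [ 0.596  -0.2841] 3 yaw 42.9 | shoulder (array([ 0.5749, -0.3061]), array([74.1, 69.1], dtype=float32), np.float32(44.8))
B wing [0.4835 0.0808] [89.1 28.2] yaw -92.2 z 0.1315 | mark [nan nan] 0 yaw nan | shoulder (array([0.4947, 0.0698]), array([85.9, 66.8], dtype=float32), np.float32(102.6))
```

Jar A is unmoved, so I'll go to it.

```bash

python3 -m handwheel '[0.045,-0.18,0,0,0,-0.032,0.045,-0.18,0,0,0,-0.032,0.045,-0.18,0,0,0,-0.032,0.045,-0.18,0,0,0,-0.032,0.045,-0.18,0,0,0,-0.032]' >/dev/null
python3 -m handwheel '[0.045,-0.18,0,0,0,-0.032,0.045,-0.18,0,0,0,-0.032,0.045,-0.18,0,0,0,-0.032,0.045,-0.18,0,0,0,-0.032,0.045,-0.18,0,0,0,-0.032]' >/dev/null
python3 -m handwheel '[0.045,-0.18,0,0,0,-0.032,0.045,-0.18,0,0,0,-0.032,0.045,-0.18,0,0,0,-0.032,0.045,-0.18,0,0,0,-0.032,0,0,0,0,0,0]' >/dev/null
python3 -m handwheel '[0,0,0,0,0,0]' >/dev/null;python3 to.py 0.573 -0.311 0.122 -45
python3 - <<'E'
from m import *
im,d,c=shot('wrist','w8'); W=cloud(im,d,c,True); jars(W,im,dict(A=(.573,-.311)))
E
```

```text
t 31.0 pos [ 0.5736 -0.3117  0.2179] phi -44.67 zaxis [-0.     0.001 -1.   ] F [ 0.2  0.2 -0.2] T [ 0.05 -0.   -0.06] open 0.998 ff 0.0 q6 7
shift u [-0.0039  0.0044 -0.6396] turn u -0.0037
A wing [ 0.5758 -0.3086] [55.7 22.8] yaw 45.5 z 0.1246 | mark [ 0.5979 -0.2865] 37 yaw 45.0 | shoulder (array([ 0.5757, -0.3084]), array([70. , 69.2], dtype=float32), np.float32(135.5))
```

```bash

python3 -m handwheel '[0.007,0.01,-0.13,0,0,-0.004,0,0,-0.13,0,0,0,0,0,-0.13,0,0,0,0,0,-0.13,0,0,0,0,0,-0.12,0,0,0]' >/dev/null; python3 -m handwheel '[0,0,0,0,0,0,0,0,0,0,0,0]' >/dev/null; python3 to.py
python3 -m handwheel '[0,0,0,0,0,0,0,0,0,0,0,0,0,0,0,0,0,0,0,0,0,0,0,0,0,0,0,0,0,0]' 0 80 >/dev/null
python3 -m handwheel '[0,0,0,0,0,0,0,0,0,0,0,0,0,0,0,0,0,0,0,0,0,0,0,0,0,0,0,0,0,0]' >/dev/null; python3 to.py
python3 -m handwheel '[0,0,0.1,0,0,0,0,0,0.15,0,0,0,0,0,0.2,0,0,0,0,0,0.15,0,0,0]' >/dev/null
python3 -m handwheel '[-0.057,0.16,0,0,0,0.0378,-0.057,0.16,0,0,0,0.0378,-0.057,0.16,0,0,0,0.0378,-0.057,0.16,0,0,0,0.0378]' >/dev/null
python3 -m handwheel '[-0.057,0.16,0,0,0,0.0378,-0.057,0.16,0,0,0,0.0378,-0.057,0.16,0,0,0,0.0378,-0.057,0.16,0,0,0,0.0378]' >/dev/null
python3 -m handwheel '[-0.057,0.16,0,0,0,0.0378,-0.057,0.16,0,0,0,0.0378,-0.057,0.16,0,0,0,0.0378,-0.057,0.16,0,0,0,0.0378]' >/dev/null
python3 -m handwheel '[0,0,0,0,0,0,0,0,0,0,0,0]' >/dev/null; python3 to.py 0.473 -0.022 0.138 -4.2
```

```text
t 31.6 pos [ 0.574  -0.3074  0.1216] phi -44.86 zaxis [-0.002  0.002 -1.   ] F [-0.   1.1  0.3] T [ 0.04  0.   -0.  ] open 0.995 ff 0.0 q6 8
t 32.5 pos [ 0.575  -0.3095  0.1239] phi -44.94 zaxis [ 0.001 -0.    -1.   ] F [-0.4  1.7  4.3] T [0.26 0.24 0.05] open 0.241 ff 79.9 q6 8
t 34.0 pos [ 0.4703 -0.0201  0.2111] phi -4.01 zaxis [-0.003  0.    -1.   ] F [ 0.   0.2 -5.2] T [-0.05 -0.04  0.  ] open 0.24 ff 79.7 q6 -11
shift u [ 0.0178 -0.0128 -0.4871] turn u -0.0021
```

```bash

python3 -m handwheel '[0.016,-0.013,-0.13,0,0,-0.002,0,0,-0.13,0,0,0,0,0,-0.13,0,0,0,0,0,-0.1,0,0,0,0,0,0,0,0,0]' >/dev/null; python3 -m handwheel '[0,0,0,0,0,0,0,0,0,0,0,0]' >/dev/null; python3 to.py
python3 -m handwheel '[0.002,0.02,0,0,0,0,0.002,0.02,0,0,0,0,0,0,0,0,0,0,0,0,0,0,0,0]' >/dev/null; python3 to.py
python3 -m handwheel '[0.002,0.015,-0.02,0,0,0,0.001,0.01,-0.01,0,0,0,0,0,0,0,0,0,0,0,0,0,0,0]' >/dev/null; python3 to.py
python3 -m handwheel '[0.001,0.013,0,0,0,0,0,0.01,0,0,0,0,0,0,0,0,0,0,0,0,0,0,0,0]' >/dev/null; python3 to.py 0.4734 -0.006 0.132 -4.2
```

```text
t 34.5 pos [ 0.4751 -0.0239  0.1401] phi -4.35 zaxis [ 0.001 -0.001 -1.   ] F [ 1.3  0.3 -6.1] T [-0.01 -0.08 -0.01] open 0.239 ff 79.7 q6 -11
t 34.9 pos [ 0.4754 -0.0171  0.14  ] phi -4.27 zaxis [ 0.001 -0.    -1.   ] F [-0.2  0.2 -6.3] T [-0.03 -0.    0.05] open 0.237 ff 79.7 q6 -10
t 35.2 pos [ 0.4752 -0.0133  0.1345] phi -4.29 zaxis [-0.001  0.    -1.   ] F [-0.4 -0.  -6. ] T [-0.01 -0.03  0.01] open 0.235 ff 79.7 q6 -10
t 35.5 pos [ 0.4757 -0.01    0.1349] phi -4.29 zaxis [ 0. -0. -1.] F [-0.3 -0.1 -6.2] T [ 0.01  0.02 -0.01] open 0.238 ff 79.7 q6 -9
shift u [-0.0152  0.0267 -0.0192] turn u 0.001
```

```bash

python3 -m handwheel '[0,0.013,0,0,0,0,0,0.01,0,0,0,0,0,0,0,0,0,0,0,0,0,0,0,0]' >/dev/null; python3 to.py
python3 -m handwheel '[0,0.013,0,0,0,0,0,0,0,0,0,0,0,0,0,0,0,0]' >/dev/null; python3 to.py
python3 -m handwheel '[0,0.005,-0.03,0,0,0,0,0,0,0,0,0,0,0,0,0,0,0]' >/dev/null; python3 to.py
```

```text
t 35.9 pos [ 0.4757 -0.0083  0.1352] phi -4.21 zaxis [-0.    -0.005 -1.   ] F [-1.3 -6.2 -5.2] T [-1.21  0.24  0.01] open 0.24 ff 79.8 q6 -9
t 36.1 pos [ 0.4758 -0.0077  0.1355] phi -4.14 zaxis [-0.    -0.009 -1.   ] F [ -2.6 -10.5  -4.4] T [-2.11  0.5  -0.03] open 0.231 ff 79.9 q6 -8
t 36.4 pos [ 0.4768 -0.0078  0.1324] phi -4.13 zaxis [ 0.002 -0.01  -1.   ] F [ -2.7 -11.9  -0.3] T [-2.39  0.64 -0.01] open 0.236 ff 80.6 q6 -8
```

```bash

python3 -m handwheel '[-0.005,-0.005,-0.01,0,0,0,0,0,0,0,0,0,0,0,0,0,0,0]' >/dev/null; python3 to.py
python3 -m handwheel '[0,0,0,0,0,0,0,0,0,0,0,0,0,0,0,0,0,0,0,0,0,0,0,0,0,0,0.1,0,0,0]' 1 50 >/dev/null; python3 -m handwheel '[0,-0.1,0.15,0,0,0,0,-0.1,0.2,0,0,0,0,-0.1,0.25,0,0,0,0,-0.1,0.25,0,0,0,0,-0.1,0.25,0,0,0]' >/dev/null
python3 -m handwheel '[0.1,-0.1,0.15,0,0,0,0.15,-0.15,0.05,0,0,0,0.15,-0.15,0,0,0,0,0.15,-0.15,0,0,0,0,0,0,0,0,0,0]' >/dev/null;python3 -m handwheel '[0,0,0,0,0,0]' >/dev/null; python3 to.py
python3 - <<'E'
from m import *
im,d,c=shot('wrist','w9'); W=cloud(im,d,c,True); np.save('pics/W9.npy',W); Z=W[...,2]-.008
W2=W.copy(); W2[...,2]=Z; jars(W2,im,dict(A=(.476,-.008),B=(.481,.065),C=(.485,.132)))
m=near(W,(.655,-.153),.06); yel=masks(im)[2]; print('ridge',rect(W[m&yel&(Z+.008>.066)]),'body',rect(W[m&~yel&(Z+.008>.035)&(Z+.008<.06)]))
E
```

```text
t 36.6 pos [ 0.4769 -0.008   0.1324] phi -4.16 zaxis [ 0.003 -0.009 -1.   ] F [-4.1 -9.9  5.9] T [-1.88  0.89  0.02] open 0.24 ff 81.3 q6 -9
t 38.0 pos [ 0.5579 -0.1628  0.3377] phi -4.36 zaxis [-0.002  0.001 -1.   ] F [0.2 1.2 0.1] T [-0.03  0.02 -0.02] open 1.001 ff 0.0 q6 -22
A wing [0.4802 0.0025] [83.4 34. ] yaw 72.4 z 0.1242 | mark [0.4965 0.0285] 10 yaw 57.8 | shoulder (array([ 4.787e-01, -4.000e-04]), array([93.8, 74.7], dtype=float32), np.float32(77.8))
B wing [0.4859 0.023 ] [48.3 25.3] yaw -125.4 z 0.1246 | mark [0.4965 0.0285] 10 yaw 27.3 | shoulder (array([0.4864, 0.0307]), array([82.4, 40.8], dtype=float32), np.float32(178.2))
C wing [0. 0.] [0. 0.] yaw nan z nan | mark [nan nan] 0 yaw nan | shoulder None
ridge (array([ 0.6481, -0.1553]), array([47.9, 22.7], dtype=float32), np.float32(176.0)) body (array([ 0.6611, -0.1602]), array([90.4, 76.7], dtype=float32), np.float32(84.4))m.py:16: RuntimeWarning: Mean of empty slice.
  rt=W[m&red&(Z>.108)].mean(0)[:2]; d=rt-c; wy=np.degrees(np.arctan2(d[1],d[0]))
  ret = um.true_divide(
  return _methods._mean(a, axis=axis, dtype=dtype,
  ret = ret.dtype.type(ret / rcount)
```

View pics/w9.png

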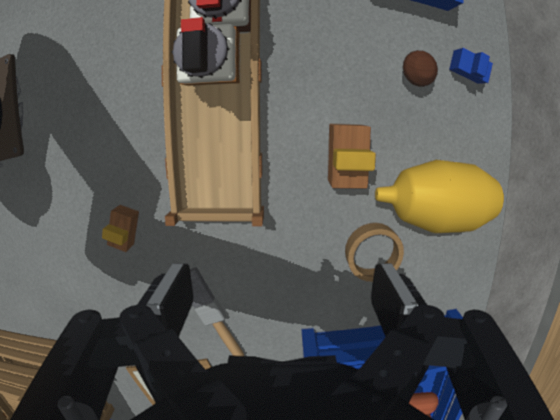

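The wrist view shows the last jar square in the tray at (203,50) and the block, unmoved, at (350,157). Next I'll go to the block with the closing line across its ridge, gripping towards its far end, and check the row with the scene camera.

```bash

python3 -m handwheel '[0.039,0.0037,-0.075,0,0,-0.0711,0.039,0.0037,-0.075,0,0,-0.0711,0.039,0.0037,-0.075,0,0,-0.0711,0.039,0.0037,-0.075,0,0,-0.0711,0.039,0.0037,-0.075,0,0,-0.0711]' 0.55 50 >/dev/null
python3 -m handwheel '[0.039,0.0037,-0.075,0,0,-0.0711,0.039,0.0037,-0.075,0,0,-0.0711,0.039,0.0037,-0.075,0,0,-0.0711,0.039,0.0037,-0.075,0,0,-0.0711,0.039,0.0037,-0.075,0,0,-0.0711]' >/dev/null
python3 -m handwheel '[0.039,0.0037,-0.075,0,0,-0.0711,0.039,0.0037,-0.075,0,0,-0.0711,0.039,0.0037,-0.075,0,0,-0.0711,0.039,0.0037,-0.075,0,0,-0.0711,0,0,0,0,0,0]' >/dev/null
python3 -m handwheel '[0,0,0,0,0,0,0,0,0,0,0,0]' >/dev/null;  python3 to.py 0.640 -0.155 0.073 -94
python3 - <<'E'
from m import *
im,d,c=shot('scene','s9'); W=cloud(im,d,c); red=masks(im)[0]; Z=W[...,2]
for n,p in dict(A=(.477,-.005),B=(.482,.069),C=(.487,.137)).items():
    m=(abs(W[...,0]-p[0])<.035)&(abs(W[...,1]-p[1])<.0345)
    print(n,rect(W[m&(Z>.122)&(Z<.142)]),'redwing',W[m&red&(Z>.11)].mean(0).round(3) if (m&red&(Z>.11)).any() else 0)
m=near(W,(.655,-.153),.06); print('block',rect(W[m&(Z>.066)&masks(im)[2]]))
cv2.imwrite('pics/c9.png',cv2.resize(im[180:280,190:340],None,fx=5,fy=5,interpolation=2))
E
```

```text
t 39.4 pos [ 0.6392 -0.1538  0.1824] phi -93.71 zaxis [ 0.001 -0.    -1.   ] F [0.4 0.  0.7] T [ 0.    0.01 -0.02] open 0.551 ff 0.0 q6 71
shift u [ 0.0055 -0.0081 -0.7295] turn u -0.0032
A (array([ 0.477, -0.006]), array([55.4, 29.4], dtype=float32), np.float32(86.9)) redwing [0.479 0.013 0.133]
B (array([0.4965, 0.0629]), array([55.1, 28.5], dtype=float32), np.float32(87.2)) redwing [0.498 0.043 0.132]
C (array([0.4867, 0.1358]), array([56.1, 29.9], dtype=float32), np.float32(92.8)) redwing [0.491 0.154 0.132]
block (array([ 0.6654, -0.1619]), array([82.3, 41.3], dtype=float32), np.float32(144.4))
```

View pics/c9.png

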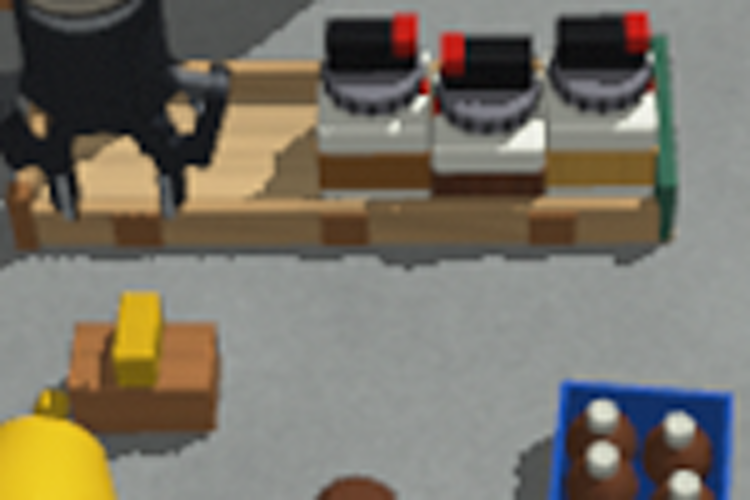

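The crop shows the row with the middle jar shifted about 15 mm towards +x: its wing is at (487,65) against (372,45) and (602,42). It was probably knocked, and it is borderline on the 15 mm limit. I'll fix it before placing the block.

```bash

python3 -m handwheel '[-0.0688,0.1036,0.05,0,0,0.0711,-0.0688,0.1036,0.05,0,0,0.0711,-0.0688,0.1036,0.05,0,0,0.0711,-0.0688,0.1036,0.05,0,0,0.0711,-0.0688,0.1036,0.05,0,0,0.0711]' 1 50 >/dev/null
python3 -m handwheel '[-0.0688,0.1036,0.05,0,0,0.0711,-0.0688,0.1036,0.05,0,0,0.0711,-0.0688,0.1036,0.05,0,0,0.0711,-0.0688,0.1036,0,0,0,0.0711,-0.0688,0.1036,0,0,0,0.0711]' >/dev/null
python3 -m handwheel '[-0.0688,0.1036,0,0,0,0.0711,-0.0688,0.1036,0,0,0,0.0711,-0.0688,0.1036,0,0,0,0.0711,-0.0688,0.1036,0,0,0,0.0711,0,0,0,0,0,0]' >/dev/null
python3 -m handwheel '[0,0,0,0,0,0,0,0,0,0,0,0]' >/dev/null;  python3 to.py 0.495 0.064 0.133 -4.2
cat > row.py <<'E'
import sys; from m import *
n=sys.argv[1]; im,d,c=shot(n,sys.argv[2]); W=cloud(im,d,c,n=='wrist'); red=masks(im)[0]; Z=W[...,2]
for n,p in dict(A=(.477,-.007),B=(.485,.066),C=(.487,.134)).items():
    m=(abs(W[...,0]-p[0])<.045)&(abs(W[...,1]-p[1])<.033)
    k=m&(Z>.122)&(Z<.142)
    if k.sum()>20: print(n,rect(W[k]),'z',np.median(W[k][:,2]).round(4),'shoulder',rect(W[m&(Z>.07)&(Z<.085)]) if (m&(Z>.07)&(Z<.085)).sum()>20 else 0)
E
python3 row.py wrist w10
```

```text
t 40.9 pos [0.4953 0.0628 0.2422] phi -4.37 zaxis [ 0.002 -0.001 -1.   ] F [-0.1 -0.   0.5] T [-0.06  0.01  0.01] open 0.996 ff 0.0 q6 0
shift u [-0.0017  0.0083 -0.7283] turn u 0.0019
A (array([ 0.4765, -0.0085]), array([57. , 22.3], dtype=float32), np.float32(85.5)) z 0.1327 shoulder (array([ 0.4806, -0.0069]), array([82. , 65.8], dtype=float32), np.float32(180.0))
B (array([0.4979, 0.0602]), array([56. , 22.1], dtype=float32), np.float32(85.4)) z 0.1327 shoulder (array([0.4956, 0.0661]), array([69.1, 65.8], dtype=float32), np.float32(179.7))
C (array([0.4851, 0.1316]), array([55.7, 22.6], dtype=float32), np.float32(85.6)) z 0.1326 shoulder (array([0.4853, 0.1324]), array([70.7, 67.3], dtype=float32), np.float32(176.0))
```

View pics/w10.png

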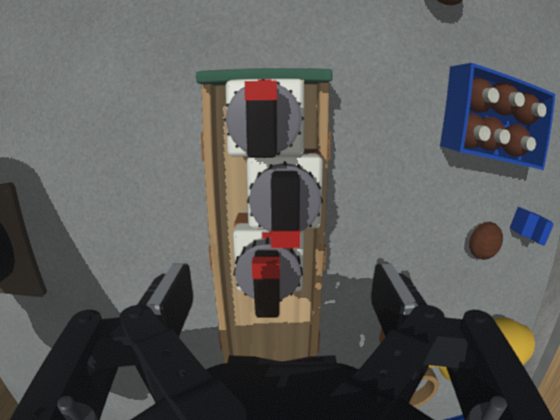

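The wrist view confirms that only the middle jar, at (285,193), is offset, by about 17 mm towards +x. Its yaw is right and it is still flush. I'll grip its wing and slide it back.

```bash

python3 -m handwheel '[0.015,-0.017,-0.15,0,0,0.002,0,0,-0.15,0,0,0,0,0,-0.15,0,0,0,0,0,-0.15,0,0,0,0,0,-0.115,0,0,0]' >/dev/null; python3 -m handwheel '[0,0,0,0,0,0,0,0,0,0,0,0]' >/dev/null; python3 to.py
python3 -m handwheel '[0,0,0,0,0,0,0,0,0,0,0,0,0,0,0,0,0,0,0,0,0,0,0,0,0,0,0,0,0,0]' 0 50 >/dev/null
python3 -m handwheel '[0,0,0,0,0,0,0,0,0,0,0,0,0,0,0,0,0,0,0,0,0,0,0,0,0,0,0,0,0,0]' >/dev/null; python3 to.py 0.4805 0.0615 0.133 -4.2
```

```text
t 41.5 pos [0.4968 0.06   0.1333] phi -4.21 zaxis [-0.002  0.    -1.   ] F [-0.2  0.8  1.1] T [-0.06 -0.    0.04] open 0.998 ff 0.0 q6 -1
t 42.4 pos [0.4979 0.0606 0.135 ] phi -4.12 zaxis [ 0.002 -0.    -1.   ] F [ 2.  -0.1  4.6] T [-0.   -0.11 -0.  ] open 0.243 ff 52.4 q6 -1
shift u [-0.1158  0.0062 -0.013 ] turn u -0.0009
```

```bash

python3 -m handwheel '[-0.01,0,0.015,0,0,0,-0.025,0.002,0,0,0,0,-0.025,0.002,0,0,0,0,-0.03,0.002,0,0,0,0,-0.028,0.002,0,0,0,0]' >/dev/null; python3 -m handwheel '[0,0,0,0,0,0,0,0,0,0,0,0]' >/dev/null; python3 to.py 0.4805 0.0615 0.133 -4.2
```

```text
t 43.0 pos [0.4776 0.062  0.1352] phi -4.12 zaxis [-0.004  0.    -1.   ] F [ 0.2 -0.  -6.6] T [-0.   -0.03 -0.01] open 0.245 ff 51.1 q6 -1
shift u [ 0.0195 -0.0033 -0.0146] turn u -0.0009
```

```bash

python3 -m handwheel '[0.01,0,-0.018,0,0,0,0,0,0,0,0,0,0,0,0,0,0,0]' >/dev/null; python3 to.py
python3 -m handwheel '[0,0,0,0,0,0,0,0,0,0,0,0,0,0,0,0,0,0,0,0,0,0,0,0,0,0,0.1,0,0,0]' 1 50 >/dev/null; python3 -m handwheel '[0,0,0.1,0,0,0,0,0,0.1,0,0,0,0,0,0.2,0,0,0,0,0,0.2,0,0,0,0,0,0,0,0,0]' >/dev/null; python3 to.py; python3 row.py wrist w11
```

```text
t 43.2 pos [0.4794 0.0619 0.1354] phi -4.09 zaxis [-0.008  0.    -1.   ] F [-9.4 -0.1 10.5] T [ 0.02  2.   -0.02] open 0.244 ff 53.3 q6 -1
t 44.0 pos [0.4845 0.0616 0.2458] phi -4.12 zaxis [ 0.013 -0.001 -1.   ] F [1.4 0.1 0.9] T [ 0.08 -0.07 -0.04] open 0.997 ff 0.0 q6 -1
A (array([ 0.4767, -0.0081]), array([56.3, 22.6], dtype=float32), np.float32(86.1)) z 0.1327 shoulder (array([ 0.4766, -0.0069]), array([73.2, 65.7], dtype=float32), np.float32(179.6))
B (array([0.4771, 0.0615]), array([56.6, 22.9], dtype=float32), np.float32(85.7)) z 0.1327 shoulder (array([0.4794, 0.0661]), array([77.1, 65.9], dtype=float32), np.float32(179.8))
C (array([0.4851, 0.1315]), array([56.6, 23. ], dtype=float32), np.float32(85.6)) z 0.1326 shoulder (array([0.4854, 0.1324]), array([70.8, 67.1], dtype=float32), np.float32(176.2))
```

```bash

python3 -m handwheel '[0.075,-0.103,0,0,0,-0.0713,0.075,-0.103,0,0,0,-0.0713,0.075,-0.103,0,0,0,-0.0713,0.075,-0.103,0,0,0,-0.0713,0.075,-0.103,0,0,0,-0.0713]' 0.55 50 >/dev/null
python3 -m handwheel '[0.075,-0.103,0,0,0,-0.0713,0.075,-0.103,0,0,0,-0.0713,0.075,-0.103,-0.06,0,0,-0.0713,0.075,-0.103,-0.06,0,0,-0.0713,0.075,-0.103,-0.06,0,0,-0.0713]' >/dev/null
python3 -m handwheel '[0.075,-0.103,-0.06,0,0,-0.0713,0.075,-0.103,-0.06,0,0,-0.0713,0.075,-0.103,-0.06,0,0,-0.0713,0.075,-0.103,-0.06,0,0,-0.0713,0,0,0,0,0,0]' >/dev/null
python3 -m handwheel '[0,0,0,0,0,0,0,0,0,0,0,0]' >/dev/null;  python3 to.py 0.640 -0.155 0.073 -94
python3 - <<'E'
from m import *
im,d,c=shot('wrist','w12'); W=cloud(im,d,c,True); Z=W[...,2]; m=near(W,(.65,-.155),.055)
r=W[m&(Z>.066)&(Z<.085)&masks(im)[2]]; print('ridge',rect(r),np.median(r[:,2])); b=W[m&(Z>.039)&(Z<.052)]; print('body',rect(b))
E
```

```text
t 45.5 pos [ 0.6378 -0.154   0.1747] phi -93.87 zaxis [-0.002  0.001 -1.   ] F [0.1 0.1 0.6] T [ 0.04  0.08 -0.01] open 0.551 ff 0.0 q6 71
shift u [ 0.0147 -0.0067 -0.6779] turn u -0.0014
ridge (array([ 0.6499, -0.1562]), array([47.8, 22.5], dtype=float32), np.float32(175.3)) 0.07551953830781868
body (array([ 0.6487, -0.1564]), array([84.2, 50.8], dtype=float32), np.float32(85.6))
```

```bash

python3 -m handwheel '[0.018,-0.01,-0.13,0,0,-0.003,0,0,-0.14,0,0,0,0,0,-0.14,0,0,0,0,0,-0.14,0,0,0,0,0,-0.13,0,0,0]' >/dev/null; python3 -m handwheel '[0,0,0,0,0,0,0,0,0,0,0,0]' >/dev/null; python3 to.py 0.641 -0.1557 0.072 -94
python3 -m handwheel '[0,0,0,0,0,0,0,0,0,0,0,0,0,0,0,0,0,0,0,0,0,0,0,0,0,0,0,0,0,0]' 0 50 >/dev/null
python3 -m handwheel '[0,0,0,0,0,0,0,0,0,0,0,0,0,0,0,0,0,0,0,0,0,0,0,0,0,0,0,0,0,0]' >/dev/null; python3 to.py 0.641 -0.1557 0.072 -94
```

```text
t 46.1 pos [ 0.6402 -0.1549  0.073 ] phi -94.15 zaxis [-0.002  0.001 -1.   ] F [ 0.2  0.8 -0.1] T [-0.05 -0.02  0.01] open 0.548 ff 0.0 q6 72
shift u [ 0.0053 -0.005  -0.0068] turn u 0.0017
t 47.0 pos [ 0.6424 -0.1561  0.0762] phi -94.22 zaxis [ 0.003 -0.001 -1.   ] F [-0.7  1.7  7.2] T [0.15 0.13 0.02] open 0.269 ff 52.0 q6 72
shift u [-0.0092  0.0027 -0.028 ] turn u 0.0025
```

```bash

python3 -m handwheel '[0,0,0.1,0,0,0,0,0,0.2,0,0,0,0,0,0.2,0,0,0,0,0,0.1,0,0,0]' 0 60 >/dev/null
python3 -m handwheel '[-0.084,0.021,0,0,0,0.0714,-0.084,0.021,0,0,0,0.0714,-0.084,0.021,0,0,0,0.0714,-0.084,0.021,0,0,0,0.0714,-0.084,0.021,0,0,0,0.0714]' >/dev/null
python3 -m handwheel '[-0.084,0.021,0,0,0,0.0714,-0.084,0.021,0,0,0,0.0714,-0.084,0.021,0,0,0,0.0714,-0.084,0.021,0,0,0,0.0714,-0.084,0.021,0,0,0,0.0714]' >/dev/null
python3 -m handwheel '[-0.084,0.021,0,0,0,0.0714,-0.084,0.021,0,0,0,0.0714,-0.084,0.021,0,0,0,0.0714,-0.084,0.021,0,0,0,0.0714,0,0,0,0,0,0]' >/dev/null
python3 -m handwheel '[0,0,0,0,0,0,0,0,0,0,0,0]' >/dev/null; python3 to.py 0.466 -0.105 0.090 -4.2; python3 row.py scene s13
```

```text
t 48.7 pos [ 0.4651 -0.1122  0.1639] phi -4.4 zaxis [ 0.001 -0.001 -1.   ] F [-1.  -0.3 -1.7] T [-0.   -0.   -0.01] open 0.264 ff 59.4 q6 -21
shift u [ 0.0057  0.0479 -0.4929] turn u 0.0022
A (array([ 0.4771, -0.0058]), array([55.5, 26.3], dtype=float32), np.float32(83.8)) z 0.1325 shoulder (array([ 0.4881, -0.0072]), array([66.9, 53.4], dtype=float32), np.float32(85.3))
B (array([0.4775, 0.0642]), array([56.1, 29.3], dtype=float32), np.float32(82.4)) z 0.1328 shoulder (array([0.4805, 0.0669]), array([68.9, 68.1], dtype=float32), np.float32(176.0))
C (array([0.4843, 0.1357]), array([52. , 32.2], dtype=float32), np.float32(83.4)) z 0.1326 shoulder (array([0.4865, 0.134 ]), array([76.3, 65.3], dtype=float32), np.float32(179.6))
```

Weight is on and the row is intact. I'll lower the block to about 5 mm above the floor and push in.

```bash

python3 -m handwheel '[0.006,0.048,-0.12,0,0,0.002,0,0,-0.13,0,0,0,0,0,-0.13,0,0,0,0,0,-0.11,0,0,0,0,0,0,0,0,0]' >/dev/null; python3 -m handwheel '[0,0,0,0,0,0,0,0,0,0,0,0]' >/dev/null; python3 to.py
python3 -m handwheel '[0.004,0.05,0,0,0,0,0.004,0.05,0,0,0,0,0.003,0.04,0,0,0,0,0,0,0,0,0,0,0,0,0,0,0,0]' >/dev/null; python3 to.py
python3 -m handwheel '[0.002,0.02,0,0,0,0,0.001,0.01,0,0,0,0,0,0,0,0,0,0,0,0,0,0,0,0]' >/dev/null; python3 to.py 0.4685 -0.0753 0.0842 -4.2
```

```text
t 49.4 pos [ 0.4666 -0.1052  0.0911] phi -4.11 zaxis [ 0.001 -0.001 -1.   ] F [-0.   0.7 -1.1] T [0.   0.01 0.03] open 0.265 ff 59.4 q6 -21
t 49.8 pos [ 0.4674 -0.0831  0.0905] phi -4.01 zaxis [ 0.001 -0.    -1.   ] F [-0.2  0.2 -2.2] T [-0.05  0.    0.03] open 0.263 ff 59.4 q6 -18
t 50.1 pos [ 0.4676 -0.0792  0.0901] phi -4.08 zaxis [-0. -0. -1.] F [ 1.  -0.1 -2.2] T [-0.03 -0.02  0.01] open 0.266 ff 59.4 q6 -18
shift u [ 0.0058  0.0258 -0.0392] turn u -0.0013
```

```bash

python3 -m handwheel '[0.001,0.013,-0.02,0,0,0,0,0,-0.015,0,0,0,0,0,0,0,0,0,0,0,0,0,0,0]' >/dev/null; python3 to.py
python3 -m handwheel '[0.001,0.013,0,0,0,0,0,0,0,0,0,0,0,0,0,0,0,0]' >/dev/null; python3 to.py
python3 -m handwheel '[0.001,0.013,0,0,0,0,0,0,0,0,0,0,0,0,0,0,0,0]' >/dev/null; python3 to.py
```

```text
t 50.4 pos [ 0.4677 -0.0772  0.0846] phi -4.09 zaxis [-0.001  0.    -1.   ] F [ 0.2 -0.4 -2.3] T [-0.    0.01 -0.  ] open 0.263 ff 59.5 q6 -18
t 50.7 pos [ 0.4679 -0.0752  0.0848] phi -4.08 zaxis [-0.  0. -1.] F [-0.6 -1.  -2. ] T [-0.05 -0.    0.04] open 0.263 ff 59.5 q6 -17
t 50.9 pos [ 0.4684 -0.074   0.0852] phi -4.05 zaxis [ 0.001 -0.002 -1.   ] F [-0.9 -4.4 -1. ] T [-0.73  0.1  -0.02] open 0.266 ff 59.6 q6 -17
```

```bash

python3 -m handwheel '[0,0.004,-0.012,0,0,0,0,0,0,0,0,0,0,0,0,0,0,0]' >/dev/null; python3 to.py
python3 -m handwheel '[0,0,-0.01,0,0,0,0,0,0,0,0,0,0,0,0,0,0,0]' >/dev/null; python3 to.py
python3 -m handwheel '[0,0,0,0,0,0,0,0,0,0,0,0,0,0,0,0,0,0,0,0,0,0,0,0,0,0,0.1,0,0,0]' 0.6 50 >/dev/null; python3 -m handwheel '[0,0,0.1,0,0,0,0,0,0.15,0,0,0,0,0,0.2,0,0,0,0,0,0.2,0,0,0,0,0,0.2,0,0,0]' >/dev/null
python3 -m handwheel '[0,0,0.2,0,0,0,0,0,0.1,0,0,0,0,0,0,0,0,0,0,0,0,0,0,0]' >/dev/null
python3 to.py; python3 row.py wrist w14
python3 - <<'E'
from m import *
z=np.load('pics/w14.npz'); im=z['im']; c=dict(R=z['R'],t=z['t'],cx=z['cx'],cy=z['cy'],fovy=imaging.get_calibration('wrist')['fovy']); W=cloud(im,z['d'],c,True); Z=W[...,2]
m=near(W,(.469,-.068),.06); r=W[m&(Z>.074)&(Z<.09)&masks(im)[2]]; print('ridge',rect(r),np.median(r[:,2])); b=W[m&(Z>.046)&(Z<.06)]; print('body',rect(b))
E
```

```text
t 51.2 pos [ 0.4688 -0.074   0.0843] phi -4.03 zaxis [ 0.001 -0.003 -1.   ] F [-2.2 -4.7  3.8] T [-0.85  0.42  0.1 ] open 0.268 ff 60.2 q6 -17
t 51.4 pos [ 0.4688 -0.0741  0.0842] phi -4.02 zaxis [-0.    -0.002 -1.   ] F [-7.7 -4.3 13. ] T [-0.63  1.09  0.06] open 0.265 ff 61.4 q6 -17
t 52.6 pos [ 0.4683 -0.0726  0.2692] phi -4.08 zaxis [ 0.001 -0.    -1.   ] F [ 0.2  0.6 -0.7] T [-0.01  0.05 -0.05] open 0.602 ff 0.0 q6 -17
A (array([ 0.4767, -0.0083]), array([56.1, 22.1], dtype=float32), np.float32(86.1)) z 0.1326 shoulder (array([ 0.4769, -0.007 ]), array([72.5, 65.9], dtype=float32), np.float32(180.0))
B (array([0.4769, 0.0611]), array([56.4, 22.8], dtype=float32), np.float32(85.7)) z 0.1325 shoulder (array([0.4791, 0.0661]), array([76.8, 66.3], dtype=float32), np.float32(179.7))
ridge (array([ 0.4687, -0.0678]), array([47.6, 22.3], dtype=float32), np.float32(86.6)) 0.08366318660914387
body (array([ 0.4688, -0.069 ]), array([84.3, 50.5], dtype=float32), np.float32(175.5))
```

View pics/w14.png

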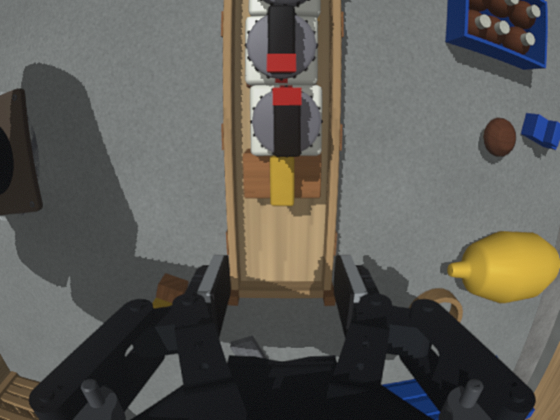

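The view shows the block (282,180) butted against the last jar, with its ridge along the row and the jars aligned. One last scene check, then I'll hand in.

```bash
python3 row.py scene s15 && python3 - <<'E'
from plant import ctrl
print(ctrl.sign_off())
E
```

```text
A (array([ 0.4761, -0.0042]), array([52.2, 28.3], dtype=float32), np.float32(85.7)) z 0.1331 shoulder (array([ 0.493 , -0.0147]), array([84.7, 49.2], dtype=float32), np.float32(58.6))
B (array([0.4747, 0.0647]), array([55.2, 32.6], dtype=float32), np.float32(85.8)) z 0.1322 shoulder (array([0.4799, 0.0669]), array([73.2, 68. ], dtype=float32), np.float32(176.0))
C (array([0.485 , 0.1359]), array([54.4, 28.4], dtype=float32), np.float32(91.1)) z 0.1322 shoulder (array([0.4866, 0.1342]), array([74.9, 66.2], dtype=float32), np.float32(179.2))
the job is handed in; nothing more can be done
None
```

The job is handed in (no verdict was returned): all three jars have their caps screwed home and stand flush in the row from the green board, with the block butted against the last one, after I slid back the middle jar, which I found about 17 mm off the middle line.

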